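Find a centrifuge rotor's heavy side by feel and hold it down

ROBOT

A 6-joint arm with a two-finger parallel gripper is mounted at the origin on a cart in front of the work surface, level with it; the furniture and walls round the work are solid. World frame = base frame: x ahead of the robot, y to its left, z up, the work surface at z = 0. Lengths are in mm, angles in degrees, forces in N, time in s.
With the tool pointing down it reaches from about 250 to 775 mm from the base axis. Payload 8.9 kg.
Tool frame: the origin (TCP) lies at the very end of the fingers, on their centre line; the grasp point (between the pads) lies 19 mm behind it; z points along the fingers, y is the line along which they close (so a half turn about z gives the same grasp; the last joint's range is limited). The gripper opens to 85 mm and grips with 20 to 120 N. Pads are 22 mm wide; open, the fingers measure 114 mm over their backs; the gripper's body (76 mm by 85 mm) begins 54 mm behind the grasp point. The pads swing forward as they close: fully open they stand 13 mm farther back than shut.
Start: joints at [-80.289, 16.656, -8.789, 64.555, 0, 82.019], TCP at [159.557, -500.165, 204.605] pointing down, gripper open.
Joint ranges: [-144.48, 144.48], [-52.06, 99.96], [-74.48, 78.29], [-112.23, 115.85], [-86.99, 84.42], [-180, 180]. Speed limits (degrees/s): [127.2, 127.2, 159.86, 180, 180, 180].

INTERFACE

Orientations are given as [roll, pitch, yaw] about the fixed x, y, z axes, in that order (R = Rz(yaw) Ry(pitch) Rx(roll)).
In Python, from plant import env gives the robot as it stands. The module is installed in compiled form; this text tells all that it offers.
- The arm moves only by the tool apply_moves, never from a script. Its argument "plan" is a list that holds one entry, the list of rows, each a list of 7 numbers: the shift along the tool's x, y, z in cm, then the turn, a rotation vector about the tool's x, y, z in degrees, then the opening, from -1 (shut) to 1 (fully open). In form: [[[dx, dy, dz, ax, ay, az, hand], ...]]. A call has 1 to 10 rows; each row is the pose to reach, as a shift and turn from the pose commanded when the call began, along the tool's axes at that moment; what a row does not reach only later rows make up. A row lasts 1/10 s, in which the tool goes at most 50 mm and 8.59 degrees, less where a joint would pass 70% of its speed; a pose out of reach is approached as far as the arm can. A call with a gripper value outside its range is refused whole. The fingers move at their own pace and stop on an object; the grip force is fixed at half the most. Time passes only in rows, so rows that repeat a pose let the fingers close. It gives the time, the measured TCP pose, the force, the opening and the grip force at its end, in the units of the state.
- env.get_obs(): the state, without advancing time (a new reading comes with each control period).
- env.snapshot(name): name is "scene" or "top" or "wrist"; returns the picture (480x640x3 uint8, red, green, blue); there is no depth.
- env.calibration(name): a dict with "fx", "fy", "cx", "cy" (pixels), "distortion" ([k1, k2, p1, p2, k3] as OpenCV has them; the pictures are not rectified), "extrinsics" (4x4, takes a point from world to camera coordinates). Camera axes: x right, y up, looking along -z (the intrinsics and any distortion apply to the point x, -y, -z); pixel columns grow to the right and rows downward; lengths in mm; the calibration is good to about 2 mm. A picture is of the moment at which its call begins: read the wrist's pose just before it. calibration takes no time and is no camera call; for the wrist camera it gives the pose at the moment of the call.
- env.job_done(): hands the job in; it is judged then, once.
The state is a dict: "clock": time; "joints": joint angles; "joint_vel": joint speeds; "joint_efforts": joint torques, N m; "tool_pos": TCP position; "orientation": TCP orientation; "ft_force": force on the tool from outside, world axes, zero at the start; "torque": the same for the moment, N m; "opening": finger opening in mm; "gripper_force": force on a finger pad.
Only numpy, scipy, OpenCV 4.12 (cv2) and the standard library are available. Lean on these libraries where they do the work, as an engineer would, in place of code of your own. Each camera call takes 0.05 s, during which the arm holds its last target. There are 200 camera calls.

TASK

The rotor on the balancing stand has a heavy side that cannot be seen: turn it by hand, feel by its resistance where the heavy side is, and bring that side to the bottom. Finish with the rotor at rest, heavy side straight down, and the gripper still gripping its rim; do not let go. Leave the pot, the tape roll and the marker pen where they are.

Things in the scene. Friction and masses are not known exactly. Their poses are not given: they have to be found in the camera images.
- stand: Grey balancing stand fixed to the worktop. Origin: centre of its underside. x: level, in the plane of the disc, roughly away from the robot; y: along the axle; z up. Base plate 150 (x) x 136 (y) mm, top 15 mm up. Cheeks 44 mm wide at y = -50 and +50 mm carry the axle in round housings, 38 mm in diameter, 18 mm thick, which reach 114 mm above the worktop.
- axle (a point): Centre of the rotor, on the axle line 95 mm above the worktop; axes as the stand's. The rotor is an upright aluminium disc, 140 mm in diameter, 22 mm thick (y = -11 to +11 mm). Its faces are flat for gripping from radius 48 to 70 mm; six flush dark tube pockets lie at radius 36 mm; the steel hub, radius 16 mm, reaches y = -26 to +26 mm.
- rotor (a joint): Angle of the rotor, rad, endless; grows as the top of the disc moves toward the stand's +x; 0: index mark on top. The bearings drag with 0.42 N m either way, so it stays wherever it is left. The heavy side pulls down with 0.29 to 0.38 N m when level with the axle, 0 when straight below or above: the disc turns hard where that side rises, easily where it sinks.
- index (a point): Index mark on the rotor: black dot on both faces at radius 61 mm and a short black line across the rim. Only for seeing how far the rotor has turned: the heavy side lies at a different angle from it in every start, and nothing on the disc shows where.
- pot0: Bystander: white sample pot with cap, 49 mm in diameter, 43 mm high, right of the stand. Origin at its underside.
- tape_roll: Bystander: roll of label tape lying flat, 62 mm in diameter, 19 mm high, behind the stand. Origin at its underside.
- marker1: Bystander: marker pen lying on the worktop left of the stand, 131 mm long, 18 mm thick. Origin at its underside.

How it is judged (in metres and radians):
On the way:
1. the rotor is being turned by hand: held in the fingers and at least 25 degrees from where it stood (distance of index from where it was at the start of the episode above 0.0265 m and contact force between the fingers and rotor above 1 N), for 0.1 s.
At the end, for the whole second after the job is handed in: the heavy side (slug_c0, the unseen slug inside the disc, its centre 45 mm from the axle line) is within 20 degrees of straight down, the rotor is at rest, and the fingers still hold it (contact force above 8 N) (height (world z) of slug_c0 below 0.0527 m and contact force between the fingers and rotor above 8 N and velocity of joint rotor between -0.1 and 0.1 rad/s); the arm keeps its last pose, push and grip.
It fails at once if the sample pot is moved by more than 20 mm (distance of pot0 from where it was at the start of the episode above 0.02 m).
It fails at once if the tape roll is moved by more than 20 mm (distance of tape_roll from where it was at the start of the episode above 0.02 m).
It fails at once if the marker pen is moved by more than 20 mm (distance of marker1 from where it was at the start of the episode above 0.02 m).
It also fails if it takes over 72 s, if anything falls off the work surface, if the arm or the gripper's body presses on something with over 40 N, if the wrist force passes 120 N, or if a joint passes its speed limit or range.

## Working session

There is one attempt and no reset: what is moved stays moved. The work goes in short steps, Python scripts to look and compute and a tool call to move; the robot and the scene stay as the last step left them, time stands still between calls to the robot, and variables do not carry over. Pictures are saved under pics/ and viewed, at most 10 in all, crops included, and the job is handed in when it is done.

Besides the shell and the picture viewer there is one more tool, called after ">>>" as a command line: name --argument value ..., lists and objects as JSON in quotes. apply_moves: Moves the arm, as the interface text tells. Its arguments: {"type":"object","properties":{"plan":{"type":"array"}},"required":["plan"]}

```bash
mkdir -p pics
python3 - <<'E'
from plant import env
import cv2,numpy as np
o=env.get_obs();print(o)
for n in("scene","top"):
    p=env.snapshot(n);cv2.imwrite(f"pics/{n}0.png",p[...,::-1]);c=env.calibration(n);print(n,c)
E
```

```text
{'clock': 0.0, 'joints': array([-8.02883906e+01,  1.66898642e+01, -8.83219134e+00,  6.45557239e+01,
        1.45459156e-03,  8.20191307e+01]), 'joint_vel': array([ 0.08129627,  0.01677008,  0.05269476,  0.05589953, -0.13945327,
        0.05003257]), 'joint_efforts': array([-2.16763088e-03, -5.37142539e+01,  3.31371331e+01,  1.59306941e-02,
       -4.94564483e-04, -7.07344753e-06]), 'tool_pos': array([ 159.48381178, -499.67303685,  204.01655027]), 'orientation': array([-1.79923176e+02, -1.22395871e-02,  1.76924695e+01]), 'ft_force': array([ 0.31836164,  0.1239485 , -0.69772894]), 'torque': array([ 0.01147709, -0.00362408, -0.01732942]), 'gripper_force': 0.0, 'opening': 85.00336585007263}
scene {'fx': 488.2347412466928, 'fy': 488.2347412466928, 'cx': 318.45108174451974, 'cy': 239.50824227188372, 'distortion': array([-0.07311198,  0.        ,  0.        ,  0.        ,  0.        ]), 'extrinsics': array([[-6.71135072e-01, -7.41298350e-01, -7.38048272e-03,
         5.53142449e+02],
       [ 5.28401915e-01, -4.85324567e-01,  6.96599944e-01,
        -2.94217313e+02],
       [-5.19970319e-01,  4.63612792e-01,  7.17421805e-01,
        -7.99228248e+02],
       [ 0.00000000e+00,  0.00000000e+00,  0.00000000e+00,
         1.00000000e+00]])}
top {'fx': 505.1766603321027, 'fy': 505.1766603321027, 'cx': 319.43755788952177, 'cy': 226.13398124159255, 'distortion': array([0.01036288, 0.        , 0.        , 0.        , 0.        ]), 'extrinsics': array([[-8.14534582e-03, -9.99754071e-01,  2.06264688e-02,
         2.14493789e+02],
       [ 9.97900493e-01, -6.80141477e-03,  6.44076559e-02,
        -5.77197617e+02],
       [-6.42515270e-02,  2.11077860e-02,  9.97710480e-01,
        -9.36917343e+02],
       [ 0.00000000e+00,  0.00000000e+00,  0.00000000e+00,
         1.00000000e+00]])}
```

View pics/scene0.png

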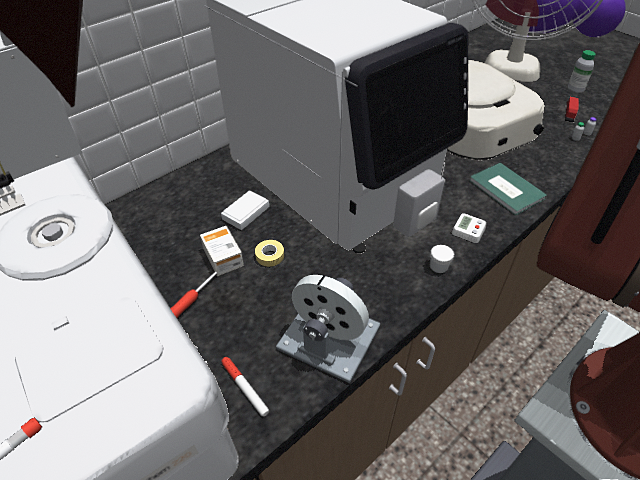

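View pics/top0.png

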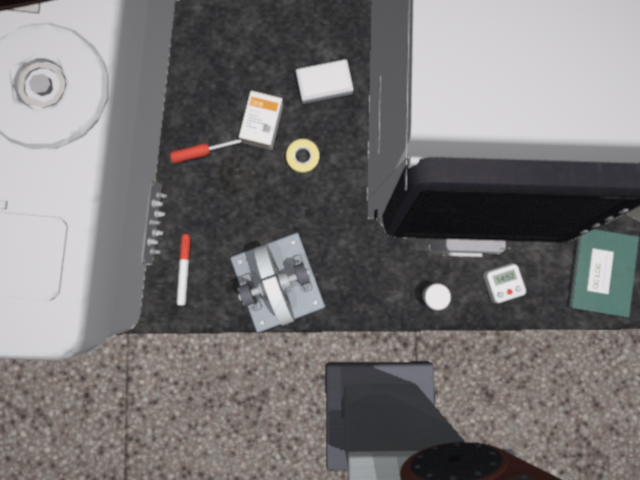

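The scene picture shows the stand near the worktop's front edge (disc at (330,308)), and the top picture shows its base plate at about (232,258)–(324,302). The pot is at (437,297), the tape at (303,155) and the pen at (183,270). I'll enlarge the stand to measure it.

Run:
```python
import cv2,numpy as np
a=cv2.imread("pics/top0.png")[225:340,220:335];b=cv2.imread("pics/scene0.png")[265:385,265:390]
a=cv2.resize(a,(400,400),interpolation=cv2.INTER_CUBIC);b=cv2.resize(b,(400,400*120//125),interpolation=cv2.INTER_CUBIC)
b=cv2.copyMakeBorder(b,0,400-b.shape[0],0,0,cv2.BORDER_CONSTANT)
cv2.imwrite("pics/c0.png",np.hstack([a,b]))
```

```text
(no output)
```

View pics/c0.png

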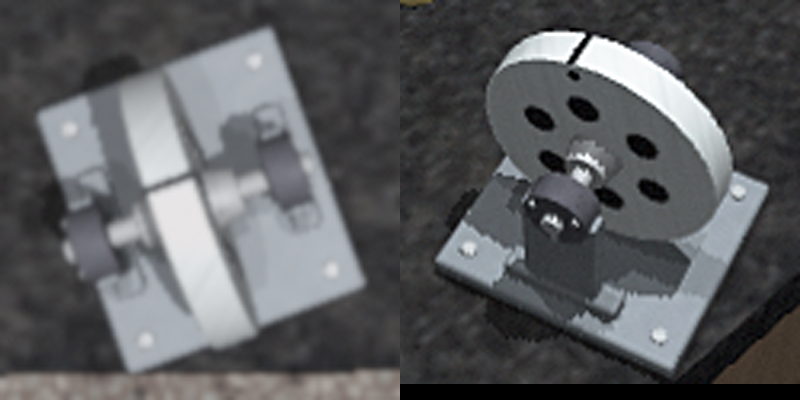

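The crop shows the plate corners clearly: in the left half (38,113), (272,28), (366,285), (130,373), and in the right half (368,185), (275,375), (37,265). The index line crosses the rim near the top, at (172,184) in the left half.

```bash
cat > h.py <<'E'
import numpy as np,cv2
from plant import env
def ray(n,px):
    c=env.calibration(n);K=np.array([[c["fx"],0,c["cx"]],[0,c["fy"],c["cy"]],[0,0,1]])
    u=cv2.undistortPoints(np.array(px,float).reshape(-1,1,2),K,np.array(c["distortion"]))[:,0]
    E=c["extrinsics"];R=E[:3,:3];d=np.c_[u[:,0],-u[:,1],-np.ones(len(u))]@R
    return -R.T@E[:3,3],d
def onz(n,px,z):
    o,d=ray(n,px);return o+d*((z-o[2])/d[:,2])[:,None]
E
python3 - <<'E'
from h import *
T=np.array([[38,113],[272,28],[366,285],[130,373]])/3.478+[220,225]-.35
S=np.array([[368,185],[275,375],[37,265]])/3.2+265-.35
t=onz("top",T,15);s=onz("scene",S,15)
print(t.round(1));print(s.round(1))
print("sides",np.linalg.norm(np.roll(t,-1,0)-t,axis=1),np.linalg.norm(np.diff(s,axis=0),axis=1))
print("centre",t.mean(0),(s[0]+s[2])/2)
for a,b in((t[3],t[0]),(t[2],t[1]),(s[1],s[0])): print("ang y?",np.degrees(np.arctan2(*(b-a)[:2][::-1])))
print("idx",onz("top",np.array([[172,184]])/3.478+[220,225]-.35,165))
print("pot,tape",onz("top",[[437,297]],43),onz("top",[[303,155]],19),onz("top",[[185,237],[182,303]],9))
print(onz("scene",[[442,254]],43))
E
```

```text
[[521.8 377.3  15. ]
 [566.7 251.   15. ]
 [428.  201.2  15. ]
 [382.7 327.8  15. ]]
[[427.9 203.1  15. ]
 [377.7 329.7  15. ]
 [517.  381.1  15. ]]
sides [134.06325187 147.40589327 134.46554331 147.62756766] [136.09804045 148.50573716]
centre [474.79087395 289.29434999  15.        ] [472.45309833 292.13272662  15.        ]
ang y? 19.582257715279475
ang y? 19.738521685950015
ang y? -68.39110221748527
idx [[488.43579804 293.43238365 165.        ]]
pot,tape [[446.00357215  -2.82288917  43.        ]] [[714.08278771 240.31825247  19.        ]] [[560.44208875 463.96074566   9.        ]
 [436.90636479 468.37828726   9.        ]]
[[444.38823406   0.72217748  43.        ]]
```

>>> apply_moves --plan '[[[27.1, -32.3, -4, 0, 0, -80, 1], [27.1, -32.3, -4, 0, 0, -80, 1], [27.1, -32.3, -4, 0, 0, -80, 1], [27.1, -32.3, -4, 0, 0, -80, 1], [27.1, -32.3, -4, 0, 0, -80, 1], [27.1, -32.3, -4, 0, 0, -80, 1], [27.1, -32.3, -4, 0, 0, -80, 1], [27.1, -32.3, -4, 0, 0, -80, 1], [27.1, -32.3, -4, 0, 0, -80, 1], [27.1, -32.3, -4, 0, 0, -80, 1]]]'

```text
clock: 1.1
tool_pos: [320.2, -107.5, 244.8]
orientation: [180.0, -0.0, 98.3]
ft_force: [-0.0, -0.5, 0.1]
opening: 85.2
gripper_force: 0.0
```

```bash
cat >> h.py <<'E'
from scipy.spatial.transform import Rotation as Ro
C=np.array([473.5,290.7,95.]);YAW=20.
def cur():
    o=env.get_obs();return o["tool_pos"],Ro.from_euler("xyz",o["orientation"],degrees=True),o
def target(th,r,flip=True,C=C,YAW=YAW):
    "tcp at radius r on disc at angle th (deg from top toward +x_s), tool pointing to axle"
    x=np.array([np.cos(np.radians(YAW)),np.sin(np.radians(YAW)),0]);z=np.array([0,0,1.]);y=np.cross(z,x)
    t=np.radians(th);u=np.cos(t)*z+np.sin(t)*x
    ty=y if flip else -y
    return C+r*u,Ro.from_matrix(np.c_[np.cross(ty,-u),ty,-u])
def delta(p,R,p0,R0): return np.r_[R0.inv().apply(p-p0)/10,(R0.inv()*R).as_rotvec(degrees=True)].round(2)
E
python3 - <<'E'
from h import *
p,R,o=cur();print(o["clock"],p,o["orientation"],o["joints"].round(1),o["ft_force"],o["torque"])
print(delta(*target(13,140),p,R))
E
```

```text
1.1 [ 320.17613452 -107.48048457  244.84428584] [ 1.79962440e+02 -1.89308654e-02  9.82630876e+01] [-31.1  -5.6 -27.8  67.8   0.   50.7] [-0.00986357 -0.48055511  0.12979784] [-0.0719571   0.00459044 -0.02002109]
[  37.84   23.98    1.37   11.58    9.41 -101.24]
```

>>> apply_moves --plan '[[[37.3, 21.0, 1.9, 0, 0, -80, 1], [37.3, 21.0, 1.9, 0, 0, -80, 1], [37.3, 21.0, 1.9, 0, 0, -80, 1], [37.3, 21.0, 1.9, 0, 0, -80, 1], [37.3, 21.0, 1.9, 0, 0, -80, 1], [37.3, 21.0, 1.9, 0, 0, -80, 1], [37.3, 21.0, 1.9, 0, 0, -80, 1], [37.3, 21.0, 1.9, 0, 0, -80, 1], [37.3, 21.0, 1.9, 0, 0, -80, 1], [37.3, 21.0, 1.9, 0, 0, -80, 1]]]'

```text
clock: 2.1
tool_pos: [478.2, 290.8, 224.2]
orientation: [180.0, -0.1, 178.2]
ft_force: [-0.9, -0.2, -0.4]
opening: 85.4
gripper_force: 0.0
```

Run:
```python
from h import *
p,R,o=cur();print(o["clock"],p,o["orientation"],o["joints"].round(1),o["ft_force"],o["torque"])
print(delta(*target(0,130),p,R),delta(*target(0,42),p,R))
```

```text
2.1 [478.17695588 290.82422291 224.2110199 ] [ 1.79990867e+02 -6.16857911e-02  1.78186930e+02] [23.8 20.  -1.1 69.   0.  25.6] [-0.89054307 -0.19971233 -0.41984925] [-0.12186891  0.01460879 -0.001718  ]
[ 4.700e-01 -3.000e-02 -8.000e-02  2.000e-02 -6.000e-02 -2.181e+01] [ 4.600e-01 -3.000e-02  8.720e+00  2.000e-02 -6.000e-02 -2.181e+01]
```

>>> apply_moves --plan '[[[0.5, 0, 0, 0, 0, -21.8, 1], [0.5, 0, 0, 0, 0, -21.8, 1], [0.5, 0, 0, 0, 0, -21.8, 1], [0.5, 0, 0, 0, 0, -21.8, 1], [0.5, 0, 0, 0, 0, -21.8, 1]]]'

```text
clock: 2.6
tool_pos: [472.6, 287.8, 225.4]
orientation: [-180.0, -0.0, -160.7]
ft_force: [-0.1, 0.2, -0.1]
opening: 85.5
gripper_force: 0.0
```

Run:
```python
from h import *
p,R,o=cur();c=env.calibration("wrist");im=env.snapshot("wrist");cv2.imwrite("pics/w0.png",im[...,::-1])
print(o["clock"],p,o["orientation"],o["joints"].round(1));print(c)
```

```text
2.6 [472.61239917 287.77901393 225.36475813] [-1.79996680e+02 -3.06740740e-02 -1.60658883e+02] [23.8 19.2 -2.  68.8 -0.   4.4]
{'fx': 423.8997118258191, 'fy': 423.8997118258191, 'cx': 310.2450642536114, 'cy': 239.0921590428408, 'distortion': array([-0.09385611,  0.        ,  0.        ,  0.        ,  0.        ]), 'extrinsics': array([[-3.31728466e-01,  9.43374849e-01, -3.45166247e-04,
        -1.14281098e+02],
       [-8.94293065e-01, -3.14585778e-01, -3.18238437e-01,
         5.61319067e+02],
       [-3.00326721e-01, -1.05260068e-01,  9.48010643e-01,
        -2.26911734e+02],
       [ 0.00000000e+00,  0.00000000e+00,  0.00000000e+00,
         1.00000000e+00]])}
```

View pics/w0.png

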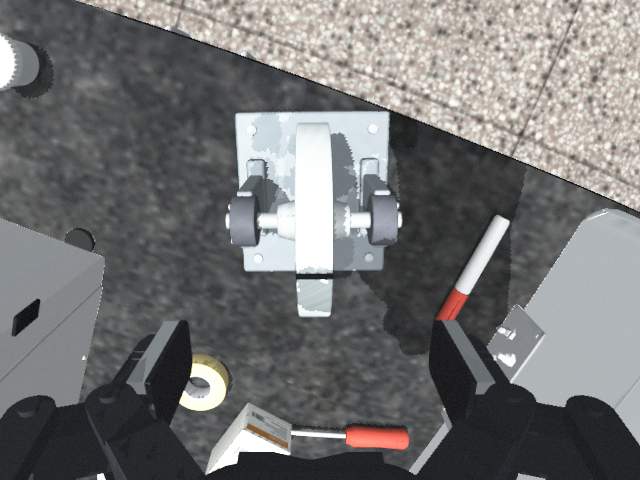

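The wrist picture shows the plate corners at (236,113), (389,111), (383,269), (247,271), the disc upright and centred, and the index line at (314,276).

Run:
```python
from h import *
t=onz("wrist",[[236,113],[389,111],[383,269],[247,271]],15)
print(t.round(1),t.mean(0));print(np.linalg.norm(np.roll(t,-1,0)-t,axis=1))
for a,b in((t[0],t[3]),(t[1],t[2])): print(np.degrees(np.arctan2(*(b-a)[:2][::-1])))
i=onz("wrist",[[314,276]],164);print("idx",i, (i-C)@[np.cos(.35),np.sin(.35),0],(i-C)@[-np.sin(.35),np.cos(.35),0])
p,R,o=cur();print(delta(*target(0,120),p,R),delta(*target(0,42),p,R))
```

```text
[[428.7 203.7  15. ]
 [383.1 328.1  15. ]
 [521.4 379.2  15. ]
 [567.1 255.6  15. ]] [475.08155917 291.63126712  15.        ]
[132.44372091 147.47997465 131.81322587 147.85724117]
20.534163414145013
20.290038511297585
idx [[489.682886  295.7267316 164.       ]] [16.92541676] [-0.82710162]
[-0.17  0.25  1.04 -0.   -0.02 -0.65] [-0.18  0.25  8.84 -0.   -0.02 -0.65]
```

>>> apply_moves --plan '[[[-0.27, 0.25, 1, 0, 0, -0.8, 1], [-0.27, 0.25, 3, 0, 0, -0.8, 1], [-0.27, 0.25, 6, 0, 0, -0.8, 1], [-0.27, 0.25, 8.8, 0, 0, -0.8, 1], [-0.27, 0.25, 8.8, 0, 0, -0.8, 1], [-0.27, 0.25, 8.8, 0, 0, -0.8, -1], [-0.27, 0.25, 8.8, 0, 0, -0.8, -1], [-0.27, 0.25, 8.8, 0, 0, -0.8, -1], [-0.27, 0.25, 8.8, 0, 0, -0.8, -1], [-0.27, 0.25, 8.8, 0, 0, -0.8, -1]]]'

```text
clock: 3.65
tool_pos: [475.1, 291.3, 138.5]
orientation: [-180.0, 0.1, -159.7]
ft_force: [-0.4, -0.1, 8.9]
opening: 12.4
gripper_force: 3.9
```

```bash
sed -i 's/^C=.*/C=np.array([474.3,291.,95.]);YAW=20.2/' h.py
cat >> h.py <<'E'
def rep():
    p,R,o=cur();x,y=target(90,1)[0]-C,target(0,1)[1].as_matrix()[:,1]
    d=p-C;th=np.degrees(np.arctan2(d@x,d[2]));M=(o["torque"]@y);MF=np.cross(d/1000,o["ft_force"])@y
    print("t",o["clock"],"th",th.round(2),"r",np.hypot(d@x,d[2]).round(1),"off",(d@y).round(1),"tilt",np.degrees(np.arctan2(*-R.as_matrix()[:,2]@np.c_[x,[0,0,1]])).round(2),"F",o["ft_force"].round(1),"T",o["torque"].round(2),"My",M.round(3),"rxF",MF.round(3),"sum",(M+MF).round(3),"open",o["opening"].round(1),"g",round(o["gripper_force"],1),"j",o["joints"].round(0))
E
python3 -c "
from h import *
rep()"
```

```text
Traceback (most recent call last):
  File "h.py", line 24, in rep
    print("t",o["clock"],"th",th.round(2),"r",np.hypot(d@x,d[2]).round(1),"off",(d@y).round(1),"tilt",np.degrees(np.arctan2(*-R.as_matrix()[:,2]@np.c_[x,[0,0,1]])).round(2),"F",o["ft_force"].round(1),"T",o["torque"].round(2),"My",M.round(3),"rxF",MF.round(3),"sum",(M+MF).round(3),"open",o["opening"].round(1),"g",round(o["gripper_force"],1),"j",o["joints"].round(0))
                                                                                                                                                                                                                                                                                                ^^^^^^^^^^^^^^^^^^
AttributeError: 'float' object has no attribute 'round'
```

>>> apply_moves --plan '[[[0, 0, 0, 0, 0, 0, -1], [0, 0, 0, 0, 0, 0, -1], [0.228, 0, 0.006, 0, -3, 0, -1], [0.455, 0, 0.024, 0, -6, 0, -1], [0.68, 0, 0.054, 0, -9, 0, -1], [0.904, 0, 0.095, 0, -12, 0, -1], [1.126, 0, 0.148, 0, -15, 0, -1]]]'

```text
clock: 4.35
tool_pos: [464.5, 287.5, 136.8]
orientation: [180.0, 15.2, -159.7]
ft_force: [0.6, 0.8, 0.5]
opening: 0.0
gripper_force: 0.0
```

```bash
sed -i 's/round(o\["gripper_force"\],1)/o["gripper_force"]/;s/(o\["opening"\].round(1))/o["opening"]/;s/o\["opening"\].round(1)/o["opening"]/' h.py
python3 -c "
from h import *
rep()"
```

```text
t 4.35 th -14.03 r 43.1 off 0.1 tilt -15.22 F [0.6 0.8 0.5] T [-0.06  0.2  -0.  ] My 0.203 rxF 0.039 sum 0.243 open 0.014754166802401356 g 1.390621484631538e-06 j [ 25.  10. -31.  34.  -1.   4.]
```

Run:
```python
from h import *
a=env.snapshot("scene")[230:390,240:400];b=env.snapshot("wrist")
cv2.imwrite("pics/c1.png",np.hstack([cv2.resize(a,(360,360)),cv2.resize(b,(440,360))])[...,::-1])
```

```text
(no output)
```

View pics/c1.png

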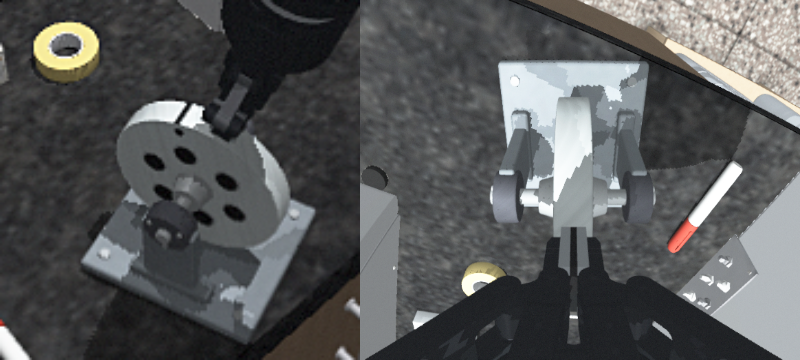

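Run:
```python
from h import *
def proj(n,P):
    c=env.calibration(n);K=np.array([[c["fx"],0,c["cx"]],[0,c["fy"],c["cy"]],[0,0,1]]);E=c["extrinsics"]
    q=(np.atleast_2d(P)@E[:3,:3].T+E[:3,3])*[1,-1,-1];return cv2.projectPoints(q,np.zeros(3),np.zeros(3),K,c["distortion"])[0][:,0]
p,R,o=cur();z=R.as_matrix()[:,2]
P=[p,p-19*z,p-50*z,target(-14,70)[0],C]
print(rep())
for n,off,s in(("scene",[240,230],2.25),("wrist",[0,0],None)):
    q=proj(n,P); print(((q-off)*s if s else q*[440/640,.75]+[360,0]).round(0))
```

```text
t 4.45 th -16.93 r 43.1 off 0.2 tilt -15.05 F [-0.8 -0.2  0.7] T [-0.08  0.29  0.02] My 0.305 rxF -0.026 sum 0.279 open 0.08698524519239623 g 0.021483233431354165 j [ 25.  10. -31.  34.  -1.   4.]
None
[[216. 149.]
 [223. 136.]
 [234. 114.]
 [222. 128.]
 [200. 176.]]
[[574. 220.]
 [574. 236.]
 [574. 270.]
 [574. 248.]
 [573. 195.]]
```

The picture shows the fingers fully shut with the disc not between them. The visible tips end at the rim and the index hasn't moved, so the grip missed. I'll lift and check where the real tips lie.

>>> apply_moves --plan '[[[0, 0, -3, 0, 0, 0, -1], [0, 0, -7, 0, 0, 0, -1], [0, 0, -7, 0, 0, 0, -1], [0, 0, -7, 0, 0, 0, -1]]]'

```text
clock: 4.85
tool_pos: [447.5, 281.2, 204.6]
orientation: [180.0, 15.1, -159.7]
ft_force: [0.5, 0.2, -1.0]
opening: -0.1
gripper_force: 0.0
```

```bash
cat >> h.py <<'E'
def proj(n,P):
    c=env.calibration(n);K=np.array([[c["fx"],0,c["cx"]],[0,c["fy"],c["cy"]],[0,0,1]]);E=c["extrinsics"]
    q=(np.atleast_2d(P)@E[:3,:3].T+E[:3,3])*[1,-1,-1];return cv2.projectPoints(q,np.zeros(3),np.zeros(3),K,c["distortion"])[0][:,0]
E
python3 - <<'E'
from h import *
rep();p,R,o=cur();z=R.as_matrix()[:,2]
P=[p,p-19*z]
out=[]
for n,s,h in(("scene",4,50),("wrist",2,100)):
    q=proj(n,P);im=env.snapshot(n).copy();c=q[0].astype(int)
    for k in q: cv2.circle(im,tuple(k.round().astype(int)),1,(255,0,255),-1)
    out.append(cv2.resize(im[c[1]-h:c[1]+h,c[0]-h:c[0]+h],(400,400),interpolation=cv2.INTER_CUBIC))
cv2.imwrite("pics/c2.png",np.hstack(out)[...,::-1])
E
```

```text
t 4.85 th -14.58 r 113.2 off 0.1 tilt -15.07 F [ 0.5  0.2 -1. ] T [-0.09  0.25 -0.02] My 0.263 rxF 0.027 sum 0.29 open -0.09391382269832237 g 0.0 j [ 25.   5. -26.  44.  -1.   5.]
```

View pics/c2.png

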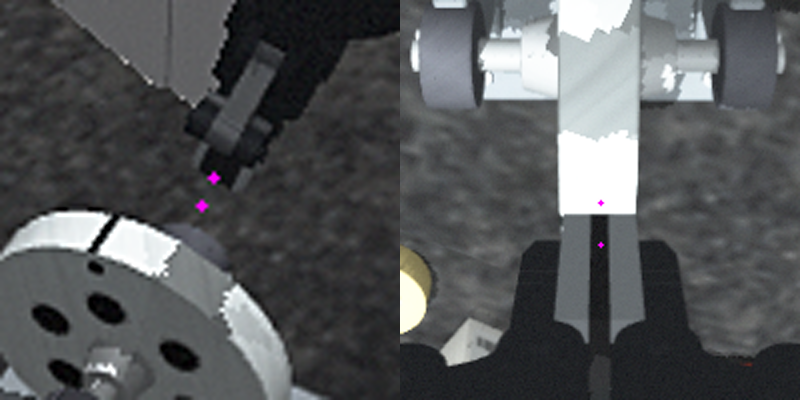

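The picture shows that the shut finger ends are nearly 19 mm short of the stated TCP: they sit at the grasp-point mark in the scene view. That explains the missed grip, so I'll go deeper, to TCP radius about 25 mm.

>>> apply_moves --plan '[[[0, 0, 0, 0, 0, 0, 1], [0, 0, 0, 0, 0, 0, 1], [0, 0, 0, 0, 0, 0, 1], [0, 0, 0, 0, 0, 0, 1], [0, 0, 0, 0, 0, 0, 1], [0, 0, 0, 0, 0, 0, 1], [0.1, 0, 2.5, 0, 0, 0, 1], [0.1, 0, 5, 0, 0, 0, 1], [0.1, 0, 7, 0, 0, 0, 1], [0.1, 0, 7, 0, 0, 0, 1]]]'

```text
clock: 5.95
tool_pos: [461.7, 286.2, 133.5]
orientation: [-180.0, 14.8, -159.7]
ft_force: [-1.1, -0.5, 0.1]
opening: 85.2
gripper_force: 0.0
```

>>> apply_moves --plan '[[[0, 0, 0.9, 0, 0, 0, 1], [0, 0, 1.8, 0, 0, 0, 1], [0, 0, 1.8, 0, 0, 0, 1], [0, 0, 1.8, 0, 0, 0, -1], [0, 0, 1.8, 0, 0, 0, -1], [0, 0, 1.8, 0, 0, 0, -1], [0, 0, 1.8, 0, 0, 0, -1], [0, 0, 1.8, 0, 0, 0, -1], [0, 0, 1.8, 0, 0, 0, -1], [0, 0, 1.8, 0, 0, 0, -1]]]'

```text
clock: 6.95
tool_pos: [467.5, 288.3, 119.0]
orientation: [-180.0, 15.0, -159.7]
ft_force: [-2.6, -1.7, 5.5]
opening: 20.6
gripper_force: 59.1
```

```bash
python3 -c "
from h import *
rep()"
```

```text
t 6.95 th -16.93 r 25.1 off -0.2 tilt -15.03 F [-2.6 -1.7  5.5] T [-0.48  0.44 -0.17] My 0.575 rxF -0.033 sum 0.542 open 20.57837644952145 g 59.06138777732849 j [ 25.  12. -32.  31.  -1.   4.]
```

>>> apply_moves --plan '[[[-0.131, 0, 0.003, 0, 3, 0, -1], [-0.261, 0, 0.014, 0, 6, 0, -1], [-0.391, 0, 0.031, 0, 9, 0, -1], [-0.52, 0, 0.055, 0, 12, 0, -1], [-0.647, 0, 0.085, 0, 15, 0, -1]]]'

```text
clock: 7.45
tool_pos: [473.5, 290.4, 120.4]
orientation: [-180.0, -0.1, -159.7]
ft_force: [-3.4, -4.0, 8.6]
opening: 20.3
gripper_force: 61.2
```

```bash
python3 -c "
from h import *
rep()"
```

```text
t 7.45 th -2.22 r 25.4 off -0.3 tilt 0.09 F [-3.4 -4.   8.6] T [-0.58  0.56 -0.14] My 0.722 rxF -0.107 sum 0.615 open 20.300898461668645 g 61.207566261291504 j [ 24.  23. -12.  55.  -0.   4.]
```

>>> apply_moves --plan '[[[-0.131, 0, 0.003, 0, 3, 0, -1], [-0.261, 0, 0.014, 0, 6, 0, -1], [-0.391, 0, 0.031, 0, 9, 0, -1], [-0.52, 0, 0.055, 0, 12, 0, -1], [-0.647, 0, 0.085, 0, 15, 0, -1]]]'

```text
clock: 7.95
tool_pos: [479.9, 292.7, 120.0]
orientation: [-180.0, -15.1, -159.7]
ft_force: [-1.3, -3.1, 12.9]
opening: 20.7
gripper_force: 61.6
```

```bash
python3 -c "
from h import *
rep()"
```

```text
t 7.95 th 13.03 r 25.7 off -0.4 tilt 15.06 F [-1.3 -3.1 12.9] T [-0.61  0.56 -0.1 ] My 0.737 rxF -0.131 sum 0.606 open 20.6693789417912 g 61.60714387893677 j [23. 37.  9. 77.  1.  3.]
```

>>> apply_moves --plan '[[[-0.131, 0, 0.003, 0, 3, 0, -1], [-0.261, 0, 0.014, 0, 6, 0, -1], [-0.391, 0, 0.031, 0, 9, 0, -1], [-0.52, 0, 0.055, 0, 12, 0, -1], [-0.647, 0, 0.085, 0, 15, 0, -1]]]'

```text
clock: 8.45
tool_pos: [485.9, 294.8, 117.9]
orientation: [-180.0, -30.0, -159.7]
ft_force: [5.3, -1.9, 16.9]
opening: 21.2
gripper_force: 62.2
```

```bash
python3 -c "
from h import *
rep()"
```

```text
t 8.45 th 27.98 r 25.9 off -0.4 tilt 29.99 F [ 5.3 -1.9 16.9] T [-0.5   0.48  0.05] My 0.621 rxF -0.107 sum 0.514 open 21.16055737784143 g 62.18625783920288 j [ 23.  54.  35. 101.   1.   2.]
```

>>> apply_moves --plan '[[[0.131, 0, 0.003, 0, -3, 0, -1], [0.261, 0, 0.014, 0, -6, 0, -1], [0.391, 0, 0.031, 0, -9, 0, -1], [0.52, 0, 0.055, 0, -12, 0, -1], [0.647, 0, 0.085, 0, -15, 0, -1]]]'

```text
clock: 8.95
tool_pos: [482.5, 293.5, 116.7]
orientation: [-180.0, -14.6, -159.8]
ft_force: [11.2, 3.2, -22.0]
opening: 20.7
gripper_force: 63.3
```

```bash
python3 -c "
from h import *
rep()"
```

```text
t 8.95 th 21.45 r 23.3 off -0.4 tilt 14.6 F [ 11.2   3.2 -22. ] T [ 1.18 -4.05 -0.09] My -4.213 rxF 0.44 sum -3.773 open 20.685609109085473 g 63.344271183013916 j [23. 37.  9. 76.  1.  3.]
```

>>> apply_moves --plan '[[[0.131, 0, 0.003, 0, -3, 0, -1], [0.261, 0, 0.014, 0, -6, 0, -1], [0.391, 0, 0.031, 0, -9, 0, -1], [0.52, 0, 0.055, 0, -12, 0, -1], [0.647, 0, 0.085, 0, -15, 0, -1]]]'

```text
clock: 9.45
tool_pos: [475.5, 291.1, 118.0]
orientation: [-180.0, 0.3, -159.7]
ft_force: [14.5, 4.1, -27.3]
opening: 20.5
gripper_force: 61.6
```

```bash
python3 -c "
from h import *
rep()"
```

```text
t 9.45 th 2.9 r 23.1 off -0.3 tilt -0.28 F [ 14.5   4.1 -27.3] T [ 1.1  -3.27  0.01] My -3.447 rxF 0.378 sum -3.07 open 20.490670839655493 g 61.63911581039429 j [ 24.  23. -12.  54.  -0.   4.]
```

>>> apply_moves --plan '[[[0.131, 0, 0.003, 0, -3, 0, -1], [0.261, 0, 0.014, 0, -6, 0, -1], [0.391, 0, 0.031, 0, -9, 0, -1], [0.52, 0, 0.055, 0, -12, 0, -1], [0.647, 0, 0.085, 0, -15, 0, -1]]]'

```text
clock: 9.95
tool_pos: [468.9, 288.7, 117.2]
orientation: [-180.0, 15.2, -159.8]
ft_force: [24.9, 8.9, -43.6]
opening: 20.3
gripper_force: 60.3
```

```bash
python3 -c "
from h import *
rep()"
```

```text
t 9.95 th -14.87 r 22.9 off -0.3 tilt -15.2 F [ 24.9   8.9 -43.6] T [ 1.21 -2.86 -0.26] My -3.102 rxF 0.33 sum -2.773 open 20.344380003485497 g 60.31668663024902 j [ 25.  12. -32.  31.  -1.   4.]
```

>>> apply_moves --plan '[[[0.131, 0, 0.003, 0, -3, 0, -1], [0.261, 0, 0.014, 0, -6, 0, -1], [0.391, 0, 0.031, 0, -9, 0, -1], [0.52, 0, 0.055, 0, -12, 0, -1], [0.647, 0, 0.085, 0, -15, 0, -1]]]'

```text
clock: 10.45
tool_pos: [462.8, 286.6, 114.7]
orientation: [180.0, 30.1, -159.8]
ft_force: [49.6, 21.4, -71.0]
opening: 20.7
gripper_force: 61.9
```

```bash
python3 -c "
from h import *
rep()"
```

```text
t 10.45 th -32.04 r 23.2 off -0.2 tilt -30.1 F [ 49.6  21.4 -71. ] T [ 1.07 -1.57  0.12] My -1.839 rxF 0.187 sum -1.651 open 20.749946227586744 g 61.909507513046265 j [ 26.   4. -51.   4.  -3.   5.]
```

>>> apply_moves --plan '[[[0.131, 0, 0.003, 0, -3, 0, -1], [0.261, 0, 0.014, 0, -6, 0, -1], [0.391, 0, 0.031, 0, -9, 0, -1], [0.52, 0, 0.055, 0, -12, 0, -1], [0.647, 0, 0.085, 0, -15, 0, -1]]]'

```text
clock: 10.95
tool_pos: [457.9, 284.8, 112.0]
orientation: [180.0, 45.1, -159.8]
ft_force: [44.8, 18.5, -50.6]
opening: 20.5
gripper_force: 64.7
```

```bash
python3 -c "
from h import *
rep()"
```

```text
t 10.95 th -45.79 r 24.4 off -0.1 tilt -45.11 F [ 44.8  18.5 -50.6] T [0.1  1.17 0.31] My 1.064 rxF -0.062 sum 1.002 open 20.454601926814505 g 64.6697723865509 j [ 27.   6. -70. -31.  -5.   5.]
```

>>> apply_moves --plan '[[[0, 0, 0, 0, 0, 0, -1], [0, 0, 0, 0, 0, 0, -1], [0, 0, 0, 0, 0, 0, -1]]]'

```text
clock: 11.25
tool_pos: [457.3, 284.7, 111.4]
orientation: [180.0, 44.9, -159.7]
ft_force: [19.0, 8.1, -24.5]
opening: 20.5
gripper_force: 69.3
```

Run:
```python
from h import *
rep();p,R,o=cur();z=R.as_matrix()[:,2]
print(o["joint_efforts"].round(2))
a=env.snapshot("scene")[240:400,250:410];b=env.snapshot("wrist")
cv2.imwrite("pics/c3.png",np.hstack([cv2.resize(a,(360,360)),cv2.resize(b,(440,360))])[...,::-1])
```

```text
t 11.25 th -47.89 r 24.4 off -0.1 tilt -44.92 F [ 19.    8.1 -24.5] T [-0.28  0.86 -0.01] My 0.905 rxF -0.107 sum 0.798 open 20.50640570979908 g 69.28978085517883 j [ 27.   6. -70. -31.  -5.   5.]
[  2.01 -37.79  18.24  -8.63  -0.43  -0.11]
```

View pics/c3.png

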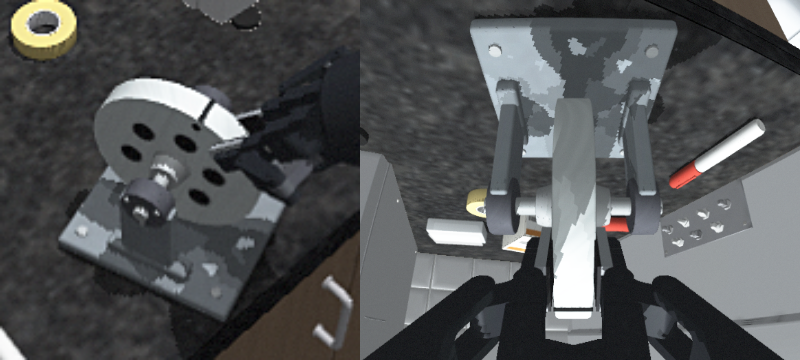

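```bash
cat >> h.py <<'E'
import json
def log(tag):
    p,R,o=cur();x,y=target(90,1)[0]-C,target(0,1)[1].as_matrix()[:,1]
    t=np.arctan2(*-R.as_matrix()[:,2]@np.c_[x,[0,0,1]]);u=np.sin(t)*x+np.cos(t)*np.array([0,0,1]);tt=np.cross(y,u)
    F=o["ft_force"];d=p-C
    e=dict(tag=tag,t=o["clock"],th=np.degrees(t),Ft=F@tt,Fr=F@u,My=o["torque"]@y,r=d@u,lat=d@tt)
    open("log.txt","a").write(json.dumps(e)+"\n");print({k:(v if k=="tag" else round(float(v),2)) for k,v in e.items()})
E
python3 - <<'E'
from h import *
log("-")
x,y=target(90,1)[0]-C,target(0,1)[1].as_matrix()[:,1]
o,d=ray("scene",[[337.1,296.4],[322.8+.9-3.1,279.5+8.6]])
for q,dd in zip(("now","start?"),d):
    s=((C+11*y-o)@y)/(dd@y);P=o+s*dd-C;print(q,P@x,P[2],np.degrees(np.arctan2(P@x,P[2])),np.hypot(P@x,P[2]))
# start dot in c0: (573,75)-> 
s0=np.array([(573-400)/3.2+265,75/3.2+265]);o,d=ray("scene",[s0]);s=((C+11*y-o)@y)/(d[0]@y);P=o+s*d[0]-C;print("start",s0,np.degrees(np.arctan2(P@x,P[2])),np.hypot(P@x,P[2]))
E
```

```text
{'tag': '-', 't': 11.35, 'th': -44.92, 'Ft': -2.97, 'Fr': -31.91, 'My': 0.92, 'r': 24.37, 'lat': -1.2}
now -19.494822891745876 57.57266709074304 -18.706741253584767 60.783715874583265
start? 10.54656792837573 61.73416312873053 9.694728402501305 62.62856370916194
start [319.0625 288.4375] 12.745945537625603 60.702457598020366
```

>>> apply_moves --plan '[[[-0.044, 0, 0, 0, 1, 0, -1], [-0.087, 0, 0.002, 0, 2, 0, -1], [-0.131, 0, 0.003, 0, 3, 0, -1], [-0.174, 0, 0.006, 0, 4, 0, -1], [-0.218, 0, 0.01, 0, 5, 0, -1], [-0.261, 0, 0.014, 0, 6, 0, -1], [-0.305, 0, 0.019, 0, 7, 0, -1], [-0.348, 0, 0.024, 0, 8, 0, -1], [-0.391, 0, 0.031, 0, 9, 0, -1], [-0.434, 0, 0.038, 0, 10, 0, -1]]]'

```text
clock: 12.35
tool_pos: [460.1, 285.7, 114.3]
orientation: [180.0, 34.9, -159.7]
ft_force: [12.9, 5.8, -20.7]
opening: 20.7
gripper_force: 70.2
```

```bash
python3 -c "
from h import *
log('+')"
```

```text
{'tag': '+', 't': 12.35, 'th': -34.91, 'Ft': -0.26, 'Fr': -25.06, 'My': -0.04, 'r': 24.49, 'lat': -1.39}
```

>>> apply_moves --plan '[[[-0.044, 0, 0, 0, 1, 0, -1], [-0.087, 0, 0.002, 0, 2, 0, -1], [-0.131, 0, 0.003, 0, 3, 0, -1], [-0.174, 0, 0.006, 0, 4, 0, -1], [-0.218, 0, 0.01, 0, 5, 0, -1], [-0.261, 0, 0.014, 0, 6, 0, -1], [-0.305, 0, 0.019, 0, 7, 0, -1], [-0.348, 0, 0.024, 0, 8, 0, -1], [-0.391, 0, 0.031, 0, 9, 0, -1], [-0.434, 0, 0.038, 0, 10, 0, -1]]]'

```text
clock: 13.35
tool_pos: [463.6, 286.9, 116.8]
orientation: [-180.0, 24.9, -159.7]
ft_force: [3.3, 0.4, -7.6]
opening: 20.0
gripper_force: 72.3
```

```bash
python3 -c "
from h import *
log('+')"
```

```text
{'tag': '+', 't': 13.35, 'th': -24.94, 'Ft': -0.25, 'Fr': -8.23, 'My': -0.08, 'r': 24.58, 'lat': -1.25}
```

>>> apply_moves --plan '[[[-0.044, 0, 0, 0, 1, 0, -1], [-0.087, 0, 0.002, 0, 2, 0, -1], [-0.131, 0, 0.003, 0, 3, 0, -1], [-0.174, 0, 0.006, 0, 4, 0, -1], [-0.218, 0, 0.01, 0, 5, 0, -1], [-0.261, 0, 0.014, 0, 6, 0, -1], [-0.305, 0, 0.019, 0, 7, 0, -1], [-0.348, 0, 0.024, 0, 8, 0, -1], [-0.391, 0, 0.031, 0, 9, 0, -1], [-0.434, 0, 0.038, 0, 10, 0, -1]]]'

```text
clock: 14.35
tool_pos: [467.5, 288.3, 118.7]
orientation: [-180.0, 14.9, -159.7]
ft_force: [-0.8, -3.8, 2.3]
opening: 20.6
gripper_force: 73.7
```

```bash
python3 -c "
from h import *
log('+')"
```

```text
{'tag': '+', 't': 14.35, 'th': -14.93, 'Ft': -1.44, 'Fr': 2.73, 'My': 0.16, 'r': 24.76, 'lat': -0.97}
```

>>> apply_moves --plan '[[[-0.044, 0, 0, 0, 1, 0, -1], [-0.087, 0, 0.002, 0, 2, 0, -1], [-0.131, 0, 0.003, 0, 3, 0, -1], [-0.174, 0, 0.006, 0, 4, 0, -1], [-0.218, 0, 0.01, 0, 5, 0, -1], [-0.261, 0, 0.014, 0, 6, 0, -1], [-0.305, 0, 0.019, 0, 7, 0, -1], [-0.348, 0, 0.024, 0, 8, 0, -1], [-0.391, 0, 0.031, 0, 9, 0, -1], [-0.434, 0, 0.038, 0, 10, 0, -1]]]'

```text
clock: 15.35
tool_pos: [471.7, 289.8, 119.8]
orientation: [-180.0, 5.0, -159.7]
ft_force: [-2.0, -4.2, 6.8]
opening: 20.6
gripper_force: 74.3
```

```bash
python3 -c "
from h import *
log('+')"
```

```text
{'tag': '+', 't': 15.35, 'th': -4.95, 'Ft': -2.69, 'Fr': 7.05, 'My': 0.42, 'r': 24.94, 'lat': -0.7}
```

>>> apply_moves --plan '[[[-0.044, 0, 0, 0, 1, 0, -1], [-0.087, 0, 0.002, 0, 2, 0, -1], [-0.131, 0, 0.003, 0, 3, 0, -1], [-0.174, 0, 0.006, 0, 4, 0, -1], [-0.218, 0, 0.01, 0, 5, 0, -1], [-0.261, 0, 0.014, 0, 6, 0, -1], [-0.305, 0, 0.019, 0, 7, 0, -1], [-0.348, 0, 0.024, 0, 8, 0, -1], [-0.391, 0, 0.031, 0, 9, 0, -1], [-0.434, 0, 0.038, 0, 10, 0, -1]]]'

```text
clock: 16.35
tool_pos: [475.9, 291.3, 120.1]
orientation: [-180.0, -5.0, -159.7]
ft_force: [-0.6, -6.6, 8.9]
opening: 20.3
gripper_force: 74.5
```

```bash
python3 -c "
from h import *
log('+')"
```

```text
{'tag': '+', 't': 16.35, 'th': 5.03, 'Ft': -3.62, 'Fr': 8.64, 'My': 0.41, 'r': 25.16, 'lat': -0.57}
```

>>> apply_moves --plan '[[[-0.044, 0, 0, 0, 1, 0, -1], [-0.087, 0, 0.002, 0, 2, 0, -1], [-0.131, 0, 0.003, 0, 3, 0, -1], [-0.174, 0, 0.006, 0, 4, 0, -1], [-0.218, 0, 0.01, 0, 5, 0, -1], [-0.261, 0, 0.014, 0, 6, 0, -1], [-0.305, 0, 0.019, 0, 7, 0, -1], [-0.348, 0, 0.024, 0, 8, 0, -1], [-0.391, 0, 0.031, 0, 9, 0, -1], [-0.434, 0, 0.038, 0, 10, 0, -1]]]'

```text
clock: 17.35
tool_pos: [480.1, 292.8, 119.6]
orientation: [-180.0, -15.0, -159.7]
ft_force: [2.2, -5.8, 11.6]
opening: 20.5
gripper_force: 74.7
```

```bash
python3 -c "
from h import *
log('+')"
```

```text
{'tag': '+', 't': 17.35, 'th': 15.0, 'Ft': -2.93, 'Fr': 11.21, 'My': 0.46, 'r': 25.34, 'lat': -0.49}
```

>>> apply_moves --plan '[[[-0.044, 0, 0, 0, 1, 0, -1], [-0.087, 0, 0.002, 0, 2, 0, -1], [-0.131, 0, 0.003, 0, 3, 0, -1], [-0.174, 0, 0.006, 0, 4, 0, -1], [-0.218, 0, 0.01, 0, 5, 0, -1], [-0.261, 0, 0.014, 0, 6, 0, -1], [-0.305, 0, 0.019, 0, 7, 0, -1], [-0.348, 0, 0.024, 0, 8, 0, -1], [-0.391, 0, 0.031, 0, 9, 0, -1], [-0.434, 0, 0.038, 0, 10, 0, -1]]]'

```text
clock: 18.35
tool_pos: [484.1, 294.2, 118.4]
orientation: [-180.0, -25.0, -159.7]
ft_force: [2.4, -3.8, 11.7]
opening: 20.4
gripper_force: 74.9
```

```bash
python3 -c "
from h import *
log('+');print(cur()[2]['joints'].round(0))"
```

```text
{'tag': '+', 't': 18.35, 'th': 24.97, 'Ft': -4.07, 'Fr': 11.0, 'My': 0.39, 'r': 25.54, 'lat': -0.49}
[23. 48. 26. 92.  1.  3.]
```

Index went from +12.7° to −18.7° while the tool turned 30°, so the grip did not slip. The picture shows the fingers properly on the rim. The torque reading may carry a tilt-dependent bias, so I'll release here, calibrate it in free air, and regrip elsewhere.

>>> apply_moves --plan '[[[0, 0, 0, 0, 0, 0, 1], [0, 0, 0, 0, 0, 0, 1], [0, 0, 0, 0, 0, 0, 1], [0, 0, 0, 0, 0, 0, 1], [0, 0, 0, 0, 0, 0, 1], [0, 0, -2.5, 0, 0, 0, 1], [0, 0, -5, 0, 0, 0, 1], [0, 0, -5, 0, 0, 0, 1], [0, 0, -5, 0, 0, 0, 1], [0, 0, -5, 0, 0, 0, 1]]]'

```text
clock: 19.35
tool_pos: [502.6, 301.6, 161.5]
orientation: [180.0, -25.1, -159.7]
ft_force: [-1.2, 0.4, 0.9]
opening: 85.4
gripper_force: 0.0
```

```bash
python3 -c "
from h import *
log('air');rep()"
```

```text
{'tag': 'air', 't': 19.35, 'th': 25.08, 'Ft': -1.25, 'Fr': 0.4, 'My': -0.43, 'r': 73.05, 'lat': -0.85}
t 19.35 th 24.41 r 73.1 off 0.2 tilt 25.08 F [-1.2  0.4  0.9] T [ 0.2  -0.38  0.03] My -0.428 rxF -0.091 sum -0.518 open 85.4048212122672 g 0.0 j [ 23.  50.  36. 101.   1.   3.]
```

>>> apply_moves --plan '[[[0.914, 0, 0.056, 0, -7, 0, 1], [1.814, 0, 0.223, 0, -14, 0, 1], [2.565, 0, 0.452, 0, -20, 0, 1], [2.565, 0, 0.452, 0, -20, 0, 1], [2.565, 0, 0.452, 0, -20, 0, 1], [2.565, 0, 0.452, 0, -20, 0, 1]]]'

```text
clock: 19.95
tool_pos: [479.7, 293.1, 169.2]
orientation: [180.0, -5.0, -159.7]
ft_force: [0.6, -0.3, 0.4]
opening: 85.4
gripper_force: 0.0
```

```bash
python3 -c "
from h import *
log('air');rep()"
```

```text
{'tag': 'air', 't': 19.95, 'th': 5.01, 'Ft': 0.48, 'Fr': 0.46, 'My': -0.09, 'r': 74.42, 'lat': -0.69}
t 19.95 th 4.48 r 74.4 off 0.1 tilt 5.01 F [ 0.6 -0.3  0.4] T [-0.02 -0.1  -0.02] My -0.085 rxF 0.036 sum -0.049 open 85.40407534414004 g 0.0 j [24. 26.  0. 69.  0.  3.]
```

>>> apply_moves --plan '[[[0.914, 0, 0.056, 0, -7, 0, 1], [1.814, 0, 0.223, 0, -14, 0, 1], [2.565, 0, 0.452, 0, -20, 0, 1], [2.565, 0, 0.452, 0, -20, 0, 1], [2.565, 0, 0.452, 0, -20, 0, 1], [2.565, 0, 0.452, 0, -20, 0, 1]]]'

```text
clock: 20.55
tool_pos: [457.6, 284.9, 167.6]
orientation: [180.0, 15.0, -159.7]
ft_force: [0.9, -1.3, 0.4]
opening: 85.6
gripper_force: 0.0
```

```bash
python3 -c "
from h import *
log('air')"
```

```text
{'tag': 'air', 't': 20.55, 'th': -15.04, 'Ft': 0.48, 'Fr': 0.26, 'My': 0.23, 'r': 74.73, 'lat': 1.71}
```

>>> apply_moves --plan '[[[0.914, 0, 0.056, 0, -7, 0, 1], [1.814, 0, 0.223, 0, -14, 0, 1], [2.565, 0, 0.452, 0, -20, 0, 1], [2.565, 0, 0.452, 0, -20, 0, 1], [2.565, 0, 0.452, 0, -20, 0, 1], [2.565, 0, 0.452, 0, -20, 0, 1]]]'

```text
clock: 21.15
tool_pos: [436.5, 277.3, 158.1]
orientation: [180.0, 35.1, -159.7]
ft_force: [-0.3, -0.1, 0.0]
opening: 85.2
gripper_force: 0.0
```

```bash
python3 -c "
from h import *
log('air');rep()"
```

```text
{'tag': 'air', 't': 21.15, 'th': -35.11, 'Ft': -0.23, 'Fr': 0.19, 'My': 0.53, 'r': 74.72, 'lat': 3.36}
t 21.15 th -32.54 r 74.8 off 0.2 tilt -35.11 F [-0.3 -0.1  0. ] T [-0.17  0.5  -0.05] My 0.528 rxF -0.018 sum 0.51 open 85.22358120631161 g 0.0 j [ 27.  -5. -56.   4.  -4.   5.]
```

```bash
python3 -c "
from h import *
p,R,o=cur();print(delta(*target(-42,75),p,R),delta(*target(-42,25),p,R),delta(*target(-35,75),p,R))"
```

```text
[ 1.24 -0.02  0.03  0.06 -6.89  0.04] [ 0.64 -0.03  4.99  0.06 -6.89  0.04] [ 0.32 -0.02 -0.03  0.06  0.11  0.05]
```

>>> apply_moves --plan '[[[1.24, 0, 0, 0, -7, 0, 1], [1.24, 0, 0, 0, -7, 0, 1], [0.94, 0, 2.5, 0, -7, 0, 1], [0.64, 0, 5, 0, -7, 0, 1], [0.64, 0, 5, 0, -7, 0, 1], [0.64, 0, 5, 0, -7, 0, -1], [0.64, 0, 5, 0, -7, 0, -1], [0.64, 0, 5, 0, -7, 0, -1], [0.64, 0, 5, 0, -7, 0, -1], [0.64, 0, 5, 0, -7, 0, -1]]]'

```text
clock: 22.15
tool_pos: [455.3, 283.9, 112.3]
orientation: [-180.0, 42.1, -159.7]
ft_force: [-10.0, -4.6, 11.9]
opening: 20.5
gripper_force: 58.1
```

>>> apply_moves --plan '[[[0, 0, 0, 0, 0, 0, -1], [0, 0, 0, 0, 0, 0, -1], [0, 0, 0, 0, 0, 0, -1]]]'

```text
clock: 22.45
tool_pos: [455.3, 283.9, 112.3]
orientation: [-180.0, 42.1, -159.7]
ft_force: [-8.3, -3.5, 12.0]
opening: 20.4
gripper_force: 58.1
```

```bash
python3 -c "
from h import *
log('grip2');rep()"
```

```text
{'tag': 'grip2', 't': 22.45, 'th': -42.11, 'Ft': 1.33, 'Fr': 14.93, 'My': 0.46, 'r': 26.43, 'lat': -3.51}
t 22.45 th -49.67 r 26.7 off -0.1 tilt -42.11 F [-8.3 -3.5 12. ] T [-0.32  0.37 -0.24] My 0.462 rxF 0.088 sum 0.549 open 20.408495902253694 g 58.11504006385803 j [ 27.   4. -67. -23.  -5.   5.]
```

>>> apply_moves --plan '[[[-0.046, 0, -0.006, 0, 1, 0, -1], [-0.092, 0, -0.011, 0, 2, 0, -1], [-0.139, 0, -0.015, 0, 3, 0, -1], [-0.185, 0, -0.018, 0, 4, 0, -1], [-0.232, 0, -0.02, 0, 5, 0, -1]]]'

```text
clock: 22.95
tool_pos: [456.4, 284.3, 113.7]
orientation: [-180.0, 37.0, -159.7]
ft_force: [-7.9, -4.0, 9.4]
opening: 20.7
gripper_force: 58.8
```

```bash
python3 -c "
from h import *
log('p2')"
```

```text
{'tag': 'p2', 't': 22.95, 'th': -37.03, 'Ft': -1.4, 'Fr': 12.79, 'My': 0.53, 'r': 26.48, 'lat': -4.03}
```

>>> apply_moves --plan '[[[-0.046, 0, -0.006, 0, 1, 0, -1], [-0.092, 0, -0.011, 0, 2, 0, -1], [-0.139, 0, -0.015, 0, 3, 0, -1], [-0.185, 0, -0.018, 0, 4, 0, -1], [-0.232, 0, -0.02, 0, 5, 0, -1]]]'

```text
clock: 23.45
tool_pos: [458.1, 284.9, 115.5]
orientation: [-180.0, 32.0, -159.7]
ft_force: [-8.4, -4.2, 12.3]
opening: 20.7
gripper_force: 59.1
```

```bash
python3 -c "
from h import *
log('p2')"
```

```text
{'tag': 'p2', 't': 23.45, 'th': -32.04, 'Ft': -1.36, 'Fr': 15.36, 'My': 0.7, 'r': 26.57, 'lat': -3.77}
```

>>> apply_moves --plan '[[[-0.046, 0, -0.006, 0, 1, 0, -1], [-0.092, 0, -0.011, 0, 2, 0, -1], [-0.139, 0, -0.015, 0, 3, 0, -1], [-0.185, 0, -0.018, 0, 4, 0, -1], [-0.232, 0, -0.02, 0, 5, 0, -1]]]'

```text
clock: 23.95
tool_pos: [459.9, 285.6, 117.1]
orientation: [-180.0, 27.1, -159.7]
ft_force: [-8.3, -5.4, 13.9]
opening: 20.4
gripper_force: 59.2
```

```bash
python3 -c "
from h import *
log('p2')"
```

```text
{'tag': 'p2', 't': 23.95, 'th': -27.05, 'Ft': -2.25, 'Fr': 16.73, 'My': 0.86, 'r': 26.67, 'lat': -3.59}
```

>>> apply_moves --plan '[[[-0.046, 0, -0.006, 0, 1, 0, -1], [-0.092, 0, -0.011, 0, 2, 0, -1], [-0.139, 0, -0.015, 0, 3, 0, -1], [-0.185, 0, -0.018, 0, 4, 0, -1], [-0.232, 0, -0.02, 0, 5, 0, -1]]]'

```text
clock: 24.45
tool_pos: [461.9, 286.3, 118.5]
orientation: [-180.0, 22.1, -159.7]
ft_force: [-8.2, -4.8, 14.4]
opening: 20.3
gripper_force: 59.1
```

```bash
python3 -c "
from h import *
log('p2')"
```

```text
{'tag': 'p2', 't': 24.45, 'th': -22.06, 'Ft': -3.23, 'Fr': 16.85, 'My': 0.87, 'r': 26.76, 'lat': -3.46}
```

>>> apply_moves --plan '[[[-0.046, 0, -0.006, 0, 1, 0, -1], [-0.092, 0, -0.011, 0, 2, 0, -1], [-0.139, 0, -0.015, 0, 3, 0, -1], [-0.185, 0, -0.018, 0, 4, 0, -1], [-0.232, 0, -0.02, 0, 5, 0, -1]]]'

```text
clock: 24.95
tool_pos: [464.0, 287.0, 119.7]
orientation: [-180.0, 17.1, -159.7]
ft_force: [-6.9, -5.7, 14.2]
opening: 21.0
gripper_force: 59.1
```

```bash
python3 -c "
from h import *
log('p2')"
```

```text
{'tag': 'p2', 't': 24.95, 'th': -17.06, 'Ft': -3.85, 'Fr': 16.08, 'My': 0.97, 'r': 26.85, 'lat': -3.36}
```

>>> apply_moves --plan '[[[-0.046, 0, -0.006, 0, 1, 0, -1], [-0.092, 0, -0.011, 0, 2, 0, -1], [-0.139, 0, -0.015, 0, 3, 0, -1], [-0.185, 0, -0.018, 0, 4, 0, -1], [-0.232, 0, -0.02, 0, 5, 0, -1]]]'

```text
clock: 25.45
tool_pos: [466.1, 287.8, 120.7]
orientation: [-180.0, 12.1, -159.7]
ft_force: [-5.1, -5.1, 15.4]
opening: 20.2
gripper_force: 59.0
```

```bash
python3 -c "
from h import *
log('p2')"
```

```text
{'tag': 'p2', 't': 25.45, 'th': -12.08, 'Ft': -3.2, 'Fr': 16.42, 'My': 0.95, 'r': 26.98, 'lat': -3.22}
```

>>> apply_moves --plan '[[[-0.046, 0, -0.006, 0, 1, 0, -1], [-0.092, 0, -0.011, 0, 2, 0, -1], [-0.139, 0, -0.015, 0, 3, 0, -1], [-0.185, 0, -0.018, 0, 4, 0, -1], [-0.232, 0, -0.02, 0, 5, 0, -1]]]'

```text
clock: 25.95
tool_pos: [468.3, 288.6, 121.5]
orientation: [-180.0, 7.1, -159.7]
ft_force: [-4.7, -4.6, 13.8]
opening: 20.7
gripper_force: 58.9
```

```bash
python3 -c "
from h import *
log('p2');rep()"
```

```text
{'tag': 'p2', 't': 25.95, 'th': -7.08, 'Ft': -4.25, 'Fr': 14.48, 'My': 0.92, 'r': 27.09, 'lat': -3.16}
t 25.95 th -13.73 r 27.3 off -0.2 tilt -7.08 F [-4.7 -4.6 13.8] T [-0.63  0.74 -0.22] My 0.917 rxF -0.069 sum 0.847 open 20.656446448297164 g 58.90080392360687 j [ 24.  17. -22.  44.  -1.   4.]
```

>>> apply_moves --plan '[[[-0.046, 0, -0.006, 0, 1, 0, -1], [-0.092, 0, -0.011, 0, 2, 0, -1], [-0.139, 0, -0.015, 0, 3, 0, -1], [-0.185, 0, -0.018, 0, 4, 0, -1], [-0.232, 0, -0.02, 0, 5, 0, -1]]]'

```text
clock: 26.45
tool_pos: [470.5, 289.4, 122.1]
orientation: [-180.0, 2.1, -159.7]
ft_force: [-2.7, -4.6, 14.1]
opening: 20.5
gripper_force: 58.8
```

```bash
python3 -c "
from h import *
log('p2')"
```

```text
{'tag': 'p2', 't': 26.45, 'th': -2.09, 'Ft': -3.61, 'Fr': 14.19, 'My': 0.87, 'r': 27.2, 'lat': -3.11}
```

>>> apply_moves --plan '[[[-0.046, 0, -0.006, 0, 1, 0, -1], [-0.092, 0, -0.011, 0, 2, 0, -1], [-0.139, 0, -0.015, 0, 3, 0, -1], [-0.185, 0, -0.018, 0, 4, 0, -1], [-0.232, 0, -0.02, 0, 5, 0, -1]]]'

```text
clock: 26.95
tool_pos: [472.8, 290.2, 122.4]
orientation: [-180.0, -2.9, -159.7]
ft_force: [-2.3, -4.3, 14.3]
opening: 20.7
gripper_force: 58.8
```

```bash
python3 -c "
from h import *
log('p2')"
```

```text
{'tag': 'p2', 't': 26.95, 'th': 2.9, 'Ft': -4.34, 'Fr': 14.06, 'My': 0.79, 'r': 27.3, 'lat': -3.09}
```

>>> apply_moves --plan '[[[-0.046, 0, -0.006, 0, 1, 0, -1], [-0.092, 0, -0.011, 0, 2, 0, -1], [-0.139, 0, -0.015, 0, 3, 0, -1], [-0.185, 0, -0.018, 0, 4, 0, -1], [-0.232, 0, -0.02, 0, 5, 0, -1]]]'

```text
clock: 27.45
tool_pos: [475.1, 291.0, 122.6]
orientation: [-180.0, -7.9, -159.7]
ft_force: [-0.2, -3.4, 13.5]
opening: 20.3
gripper_force: 58.7
```

```bash
python3 -c "
from h import *
log('p2')"
```

```text
{'tag': 'p2', 't': 27.45, 'th': 7.89, 'Ft': -3.18, 'Fr': 13.23, 'My': 0.75, 'r': 27.4, 'lat': -3.07}
```

>>> apply_moves --plan '[[[-0.046, 0, -0.006, 0, 1, 0, -1], [-0.092, 0, -0.011, 0, 2, 0, -1], [-0.139, 0, -0.015, 0, 3, 0, -1], [-0.185, 0, -0.018, 0, 4, 0, -1], [-0.232, 0, -0.02, 0, 5, 0, -1]]]'

```text
clock: 27.95
tool_pos: [477.4, 291.8, 122.5]
orientation: [-180.0, -12.9, -159.7]
ft_force: [0.8, -2.2, 14.0]
opening: 20.6
gripper_force: 58.7
```

```bash
python3 -c "
from h import *
log('p2')"
```

```text
{'tag': 'p2', 't': 27.95, 'th': 12.88, 'Ft': -3.14, 'Fr': 13.63, 'My': 0.61, 'r': 27.5, 'lat': -3.09}
```

>>> apply_moves --plan '[[[-0.046, 0, -0.006, 0, 1, 0, -1], [-0.092, 0, -0.011, 0, 2, 0, -1], [-0.139, 0, -0.015, 0, 3, 0, -1], [-0.185, 0, -0.018, 0, 4, 0, -1], [-0.232, 0, -0.02, 0, 5, 0, -1]]]'

```text
clock: 28.45
tool_pos: [479.6, 292.6, 122.2]
orientation: [-180.0, -17.9, -159.7]
ft_force: [1.5, -2.4, 14.8]
opening: 20.6
gripper_force: 58.7
```

```bash
python3 -c "
from h import *
log('p2')"
```

```text
{'tag': 'p2', 't': 28.45, 'th': 17.87, 'Ft': -3.97, 'Fr': 14.25, 'My': 0.58, 'r': 27.59, 'lat': -3.12}
```

>>> apply_moves --plan '[[[-0.046, 0, -0.006, 0, 1, 0, -1], [-0.092, 0, -0.011, 0, 2, 0, -1], [-0.139, 0, -0.015, 0, 3, 0, -1], [-0.185, 0, -0.018, 0, 4, 0, -1], [-0.232, 0, -0.02, 0, 5, 0, -1]]]'

```text
clock: 28.95
tool_pos: [481.8, 293.4, 121.7]
orientation: [-180.0, -22.9, -159.7]
ft_force: [3.3, -1.9, 13.8]
opening: 20.6
gripper_force: 58.8
```

```bash
cat > fit.py <<'E'
import json,numpy as np
from scipy.optimize import least_squares
L=[json.loads(l) for l in open("log.txt")]
# rotor angle rel. start: phase1 tilt=-15 at grip(rotor 0) -> rot=th+15 ; phase 2 gripped at -42 when rot=40 -> th+82
rows=[(e,+1,e["th"]+15) for e in L if e["tag"]=="+"]+[(e,{"p2":1,"m2":-1}[e["tag"]],e["th"]+82) for e in L if e["tag"] in("p2","m2")]
th,s,rot,Ft,Fr,My,lat=np.array([[e["th"],s,r,e["Ft"],e["Fr"],e["My"],e["lat"]] for e,s,r in rows]).T
t=np.radians(th);q=np.radians(rot)
def M(D): return My+.94*np.sin(t)+D*Ft-lat*Fr/1000
# load moment on disc: heavy at direction phi from top (toward +x) when rot=0; gravity torque about +y = A sin(phi+rot)
# tool moment from outside = -(friction s*.42) + A sin
def f(v): return np.r_[(M(v[0])+s*.42-v[1]*np.sin(q+v[2]))/.15,(v[1]-.335)/.03,(v[0]-.24)/.04]
for g in range(0,360,60):
    r=least_squares(f,[.25,.33,np.radians(g)]);c=np.sqrt(np.diag(np.linalg.inv(r.jac.T@r.jac)))
    print(round(r.cost,2),r.x[:2].round(3),"heavy@rot0",round(np.degrees(r.x[2])%360,1),"+-",np.degrees(c[2]).round(1),"D+-",c[0].round(3))
print(np.c_[rot,s,M(r.x[0])+s*.42].round(2))
E
python3 -c "
from h import *
log('p2')";python3 fit.py
```

```text
{'tag': 'p2', 't': 28.95, 'th': 22.86, 'Ft': -3.15, 'Fr': 13.67, 'My': 0.46, 'r': 27.67, 'lat': -3.18}
5.97 [0.259 0.344] heavy@rot0 351.0 +- 10.9 D+- 0.016
5.97 [0.259 0.344] heavy@rot0 351.0 +- 10.9 D+- 0.016
5.97 [0.259 0.344] heavy@rot0 351.0 +- 10.9 D+- 0.016
5.97 [0.259 0.344] heavy@rot0 351.0 +- 10.9 D+- 0.016
5.97 [0.259 0.344] heavy@rot0 351.0 +- 10.9 D+- 0.016
5.97 [0.259 0.344] heavy@rot0 351.0 +- 10.9 D+- 0.016
[[-1.9910e+01  1.0000e+00 -2.6000e-01]
 [-9.9400e+00  1.0000e+00 -1.4000e-01]
 [ 7.0000e-02  1.0000e+00 -3.0000e-02]
 [ 1.0050e+01  1.0000e+00  7.0000e-02]
 [ 2.0030e+01  1.0000e+00 -2.0000e-02]
 [ 3.0000e+01  1.0000e+00  3.7000e-01]
 [ 3.9970e+01  1.0000e+00  1.6000e-01]
 [ 4.4970e+01  1.0000e+00  7.0000e-02]
 [ 4.9960e+01  1.0000e+00  3.3000e-01]
 [ 5.4950e+01  1.0000e+00  3.3000e-01]
 [ 5.9940e+01  1.0000e+00  1.6000e-01]
 [ 6.4940e+01  1.0000e+00  1.7000e-01]
 [ 6.9920e+01  1.0000e+00  4.0000e-01]
 [ 7.4920e+01  1.0000e+00  1.7000e-01]
 [ 7.9910e+01  1.0000e+00  3.7000e-01]
 [ 8.4900e+01  1.0000e+00  1.8000e-01]
 [ 8.9890e+01  1.0000e+00  5.1000e-01]
 [ 9.4880e+01  1.0000e+00  4.7000e-01]
 [ 9.9870e+01  1.0000e+00  3.0000e-01]
 [ 1.0486e+02  1.0000e+00  4.7000e-01]]
```

>>> apply_moves --plan '[[[0, 0, 0, 0, 0, 0, 1], [0, 0, 0, 0, 0, 0, 1], [0, 0, 0, 0, 0, 0, 1], [0, 0, 0, 0, 0, 0, 1], [0, 0, 0, 0, 0, 0, 1], [0, 0, -2.5, 0, 0, 0, 1], [0, 0, -5, 0, 0, 0, 1]]]'

```text
clock: 29.65
tool_pos: [498.6, 300.1, 166.0]
orientation: [-180.0, -23.1, -159.7]
ft_force: [-0.2, 0.1, -0.5]
opening: 85.3
gripper_force: 0.0
```

>>> apply_moves --plan '[[[1.07, 0, 0.12, 0, -8, 0, 1], [2.11, 0, 0.38, 0, -16, 0, 1], [3.11, 0, 0.79, 0, -24, 0, 1], [4.03, 0, 1.33, 0, -32, 0, 1], [4.88, 0, 1.99, 0, -40, 0, 1], [5.62, 0, 2.77, 0, -48, 0, 1], [6.25, 0, 3.64, 0, -56, 0, 1], [6.75, 0, 4.59, 0, -64, 0, 1], [6.75, 0, 4.59, 0, -64, 0, 1], [6.75, 0, 4.59, 0, -64, 0, 1]]]'

```text
clock: 30.65
tool_pos: [420.1, 270.8, 147.5]
orientation: [-180.0, 41.0, -159.6]
ft_force: [0.6, 0.2, 0.6]
opening: 85.1
gripper_force: 0.0
```

```bash
python3 -c "
from h import *
log('air');p,R,o=cur();print(o['opening'],delta(*target(-42,75),p,R),delta(*target(-42,25),p,R))"
```

```text
{'tag': 'air', 't': 30.65, 'th': -41.0, 'Ft': 0.86, 'Fr': 0.05, 'My': 0.62, 'r': 77.58, 'lat': -9.2}
85.14460408349427 [-0.79  0.02  0.26  0.07 -1.    0.11] [-0.88  0.01  5.26  0.07 -1.    0.11]
```

>>> apply_moves --plan '[[[-0.85, 0, 0, 0, 0, 0, 1], [-0.85, 0, 2.5, 0, 0, 0, 1], [-0.85, 0, 4.5, 0, 0, 0, 1], [-0.85, 0, 4.5, 0, 0, 0, 1]]]'

```text
clock: 31.05
tool_pos: [459.9, 285.6, 120.9]
orientation: [-180.0, 40.9, -159.7]
ft_force: [-0.6, -0.5, 0.1]
opening: 85.4
gripper_force: 0.0
```

```bash
python3 -c "
from h import *
log('air');p,R,o=cur();print(delta(*target(-41,25),p,R))"
```

```text
{'tag': 'air', 't': 31.05, 'th': -40.93, 'Ft': -0.51, 'Fr': 0.59, 'My': 0.65, 'r': 29.63, 'lat': 5.39}
[ 0.54  0.01  0.46  0.04 -0.07  0.04]
```

>>> apply_moves --plan '[[[0.3, 0, 0.45, 0, 0, 0, 1], [0.3, 0, 0.45, 0, 0, 0, 1], [0.3, 0, 0.45, 0, 0, 0, 1]]]'

```text
clock: 31.35
tool_pos: [458.4, 285.3, 116.4]
orientation: [180.0, 41.0, -159.7]
ft_force: [-0.2, 0.5, -0.1]
opening: 85.4
gripper_force: 0.0
```

```bash
python3 -c "
from h import *
log('air');p,R,o=cur();print(delta(*target(-41,25),p,R))"
```

```text
{'tag': 'air', 't': 31.35, 'th': -41.02, 'Ft': -0.02, 'Fr': -0.07, 'My': 0.68, 'r': 27.26, 'lat': 1.32}
[ 0.13 -0.01  0.23  0.07  0.02  0.07]
```

>>> apply_moves --plan '[[[0.08, 0, 0.1, 0, 0, 0, -1], [0.08, 0, 0.1, 0, 0, 0, -1], [0.08, 0, 0.1, 0, 0, 0, -1], [0.08, 0, 0.1, 0, 0, 0, -1], [0.08, 0, 0.1, 0, 0, 0, -1], [0.08, 0, 0.1, 0, 0, 0, -1], [0.08, 0, 0.1, 0, 0, 0, -1], [0.08, 0, 0.1, 0, 0, 0, -1]]]'

```text
clock: 32.15
tool_pos: [458.4, 285.0, 114.9]
orientation: [-180.0, 41.0, -159.7]
ft_force: [-6.2, -3.5, 8.7]
opening: 20.6
gripper_force: 58.2
```

```bash
python3 -c "
from h import *
log('grip3');rep()"
```

```text
{'tag': 'grip3', 't': 32.15, 'th': -41.03, 'Ft': 0.46, 'Fr': 11.18, 'My': 0.63, 'r': 26.2, 'lat': 0.25}
t 32.15 th -40.48 r 26.2 off -0.1 tilt -41.03 F [-6.2 -3.5  8.7] T [-0.37  0.54 -0.2 ] My 0.63 rxF 0.009 sum 0.64 open 20.61303830483546 g 58.23867738246918 j [ 27.   4. -65. -19.  -4.   5.]
```

>>> apply_moves --plan '[[[-0.069, 0, 0.001, 0, 1.5, 0, -1], [-0.139, 0, 0.004, 0, 3, 0, -1], [-0.208, 0, 0.008, 0, 4.5, 0, -1], [-0.277, 0, 0.015, 0, 6, 0, -1], [-0.346, 0, 0.023, 0, 7.5, 0, -1]]]'

```text
clock: 32.65
tool_pos: [460.9, 285.9, 117.1]
orientation: [-180.0, 33.5, -159.7]
ft_force: [-3.4, -2.1, 4.9]
opening: 20.5
gripper_force: 59.3
```

```bash
python3 -c "
from h import *
log('p3')"
```

```text
{'tag': 'p3', 't': 32.65, 'th': -33.46, 'Ft': -0.58, 'Fr': 6.2, 'My': 0.72, 'r': 26.33, 'lat': 0.22}
```

>>> apply_moves --plan '[[[-0.069, 0, 0.001, 0, 1.5, 0, -1], [-0.139, 0, 0.004, 0, 3, 0, -1], [-0.208, 0, 0.008, 0, 4.5, 0, -1], [-0.277, 0, 0.015, 0, 6, 0, -1], [-0.346, 0, 0.023, 0, 7.5, 0, -1]]]'

```text
clock: 33.15
tool_pos: [463.8, 287.0, 119.0]
orientation: [-180.0, 26.0, -159.7]
ft_force: [-4.9, -2.9, 7.2]
opening: 20.6
gripper_force: 59.7
```

```bash
python3 -c "
from h import *
log('p3')"
```

```text
{'tag': 'p3', 't': 33.15, 'th': -25.96, 'Ft': -1.83, 'Fr': 8.9, 'My': 0.77, 'r': 26.46, 'lat': 0.38}
```

>>> apply_moves --plan '[[[-0.069, 0, 0.001, 0, 1.5, 0, -1], [-0.139, 0, 0.004, 0, 3, 0, -1], [-0.208, 0, 0.008, 0, 4.5, 0, -1], [-0.277, 0, 0.015, 0, 6, 0, -1], [-0.346, 0, 0.023, 0, 7.5, 0, -1]]]'

```text
clock: 33.65
tool_pos: [466.9, 288.1, 120.4]
orientation: [-180.0, 18.5, -159.7]
ft_force: [-4.6, -2.8, 8.8]
opening: 20.5
gripper_force: 59.8
```

```bash
python3 -c "
from h import *
log('p3')"
```

```text
{'tag': 'p3', 't': 33.65, 'th': -18.47, 'Ft': -2.19, 'Fr': 9.98, 'My': 0.88, 'r': 26.61, 'lat': 0.54}
```

>>> apply_moves --plan '[[[-0.069, 0, 0.001, 0, 1.5, 0, -1], [-0.139, 0, 0.004, 0, 3, 0, -1], [-0.208, 0, 0.008, 0, 4.5, 0, -1], [-0.277, 0, 0.015, 0, 6, 0, -1], [-0.346, 0, 0.023, 0, 7.5, 0, -1]]]'

```text
clock: 34.15
tool_pos: [470.1, 289.2, 121.4]
orientation: [-180.0, 11.0, -159.7]
ft_force: [-3.5, -3.5, 9.6]
opening: 20.0
gripper_force: 59.8
```

```bash
python3 -c "
from h import *
log('p3')"
```

```text
{'tag': 'p3', 't': 34.15, 'th': -10.97, 'Ft': -2.53, 'Fr': 10.3, 'My': 0.87, 'r': 26.74, 'lat': 0.56}
```

>>> apply_moves --plan '[[[-0.069, 0, 0.001, 0, 1.5, 0, -1], [-0.139, 0, 0.004, 0, 3, 0, -1], [-0.208, 0, 0.008, 0, 4.5, 0, -1], [-0.277, 0, 0.015, 0, 6, 0, -1], [-0.346, 0, 0.023, 0, 7.5, 0, -1]]]'

```text
clock: 34.65
tool_pos: [473.4, 290.4, 121.9]
orientation: [-180.0, 3.5, -159.7]
ft_force: [-2.7, -2.9, 9.8]
opening: 20.5
gripper_force: 59.8
```

```bash
python3 -c "
from h import *
log('p3')"
```

```text
{'tag': 'p3', 't': 34.65, 'th': -3.47, 'Ft': -2.96, 'Fr': 9.95, 'My': 0.78, 'r': 26.9, 'lat': 0.62}
```

>>> apply_moves --plan '[[[-0.069, 0, 0.001, 0, 1.5, 0, -1], [-0.139, 0, 0.004, 0, 3, 0, -1], [-0.208, 0, 0.008, 0, 4.5, 0, -1], [-0.277, 0, 0.015, 0, 6, 0, -1], [-0.346, 0, 0.023, 0, 7.5, 0, -1]]]'

```text
clock: 35.15
tool_pos: [476.7, 291.6, 122.0]
orientation: [-180.0, -4.0, -159.7]
ft_force: [-2.0, -3.8, 9.8]
opening: 20.5
gripper_force: 59.8
```

```bash
python3 -c "
from h import *
log('p3')"
```

```text
{'tag': 'p3', 't': 35.15, 'th': 4.02, 'Ft': -3.84, 'Fr': 9.54, 'My': 0.77, 'r': 27.07, 'lat': 0.59}
```

>>> apply_moves --plan '[[[-0.069, 0, 0.001, 0, 1.5, 0, -1], [-0.139, 0, 0.004, 0, 3, 0, -1], [-0.208, 0, 0.008, 0, 4.5, 0, -1], [-0.277, 0, 0.015, 0, 6, 0, -1], [-0.346, 0, 0.023, 0, 7.5, 0, -1]]]'

```text
clock: 35.65
tool_pos: [480.0, 292.7, 121.6]
orientation: [-180.0, -11.5, -159.7]
ft_force: [0.1, -3.1, 9.5]
opening: 20.6
gripper_force: 59.7
```

```bash
python3 -c "
from h import *
log('p3')"
```

```text
{'tag': 'p3', 't': 35.65, 'th': 11.52, 'Ft': -2.83, 'Fr': 9.14, 'My': 0.64, 'r': 27.23, 'lat': 0.57}
```

>>> apply_moves --plan '[[[-0.069, 0, 0.001, 0, 1.5, 0, -1], [-0.139, 0, 0.004, 0, 3, 0, -1], [-0.208, 0, 0.008, 0, 4.5, 0, -1], [-0.277, 0, 0.015, 0, 6, 0, -1], [-0.346, 0, 0.023, 0, 7.5, 0, -1]]]'

```text
clock: 36.15
tool_pos: [483.2, 293.9, 120.7]
orientation: [-180.0, -19.0, -159.7]
ft_force: [0.3, -2.3, 11.4]
opening: 20.5
gripper_force: 59.7
```

```bash
python3 -c "
from h import *
log('p3');rep()"
```

```text
{'tag': 'p3', 't': 36.15, 'th': 19.01, 'Ft': -4.23, 'Fr': 10.56, 'My': 0.61, 'r': 27.36, 'lat': 0.47}
t 36.15 th 20.01 r 27.4 off -0.4 tilt 19.01 F [ 0.3 -2.3 11.4] T [-0.51  0.46 -0.1 ] My 0.61 rxF -0.121 sum 0.49 open 20.452779692012324 g 59.7482568025589 j [23. 42. 16. 83.  1.  3.]
```

```bash
sed -i 's/\.94\*/.97*/; s/^th,s,rot/rows+=[(e,{"p3":1,"m3":-1}[e["tag"]],e["th"]+146) for e in L if e["tag"] in("p3","m3")]\nth,s,rot/' fit.py; python3 fit.py | sed -n '1,2p;19,60p'
```

```text
8.84 [0.273 0.344] heavy@rot0 339.1 +- 7.7 D+- 0.012
8.84 [0.273 0.344] heavy@rot0 339.1 +- 7.7 D+- 0.012
 [ 6.9920e+01  1.0000e+00  3.5000e-01]
 [ 7.4920e+01  1.0000e+00  1.0000e-01]
 [ 7.9910e+01  1.0000e+00  3.1000e-01]
 [ 8.4900e+01  1.0000e+00  1.1000e-01]
 [ 8.9890e+01  1.0000e+00  4.7000e-01]
 [ 9.4880e+01  1.0000e+00  4.3000e-01]
 [ 9.9870e+01  1.0000e+00  2.5000e-01]
 [ 1.0486e+02  1.0000e+00  4.4000e-01]
 [ 1.1254e+02  1.0000e+00  4.4000e-01]
 [ 1.2004e+02  1.0000e+00  2.6000e-01]
 [ 1.2753e+02  1.0000e+00  3.9000e-01]
 [ 1.3503e+02  1.0000e+00  4.0000e-01]
 [ 1.4253e+02  1.0000e+00  3.3000e-01]
 [ 1.5002e+02  1.0000e+00  2.0000e-01]
 [ 1.5752e+02  1.0000e+00  4.8000e-01]
 [ 1.6501e+02  1.0000e+00  1.8000e-01]]
```

>>> apply_moves --plan '[[[0, 0, 0, 0, 0, 0, 1], [0, 0, 0, 0, 0, 0, 1], [0, 0, 0, 0, 0, 0, 1], [0, 0, 0, 0, 0, 0, 1], [0, 0, 0, 0, 0, 0, 1], [0, 0, -2.5, 0, 0, 0, 1], [0, 0, -5, 0, 0, 0, 1]]]'

```text
clock: 36.85
tool_pos: [497.6, 299.7, 167.4]
orientation: [-180.0, -19.1, -159.7]
ft_force: [0.2, -0.1, 0.2]
opening: 85.1
gripper_force: 0.0
```

>>> apply_moves --plan '[[[1.07, 0, 0.07, 0, -8, 0, 1], [2.12, 0, 0.3, 0, -16, 0, 1], [3.13, 0, 0.67, 0, -24, 0, 1], [4.08, 0, 1.17, 0, -32, 0, 1], [4.95, 0, 1.8, 0, -40, 0, 1], [5.72, 0, 2.55, 0, -48, 0, 1], [6.38, 0, 3.39, 0, -56, 0, 1], [6.67, 0, 3.85, 0, -60, 0, 1], [6.67, 0, 3.85, 0, -60, 0, 1], [6.67, 0, 3.85, 0, -60, 0, 1]]]'

```text
clock: 37.85
tool_pos: [423.6, 272.2, 149.9]
orientation: [-180.0, 40.8, -159.6]
ft_force: [-0.7, 0.2, 0.1]
opening: 85.7
gripper_force: 0.0
```

```bash
python3 -c "
from h import *
log('air');p,R,o=cur();print(o['opening'],delta(*target(-41,75),p,R),delta(*target(-41,26),p,R))"
```

```text
{'tag': 'air', 't': 37.85, 'th': -40.83, 'Ft': -0.41, 'Fr': 0.44, 'My': 0.62, 'r': 76.9, 'lat': -4.97}
85.74091414610784 [-0.47  0.01  0.19  0.07 -0.17  0.12] [-0.49  0.01  5.09  0.07 -0.17  0.12]
```

>>> apply_moves --plan '[[[0, 0, 2.5, 0, 0, 0, 1], [0, 0, 5, 0, 0, 0, 1], [0, 0, 5, 0, 0, 0, 1], [0, 0, 5, 0, 0, 0, 1]]]'

```text
clock: 38.25
tool_pos: [458.4, 285.1, 114.3]
orientation: [-180.0, 40.9, -159.7]
ft_force: [-0.1, 0.4, -0.0]
opening: 85.2
gripper_force: 0.0
```

```bash
python3 -c "
from h import *
log('air');p,R,o=cur();print(o['opening'],delta(*target(-41,75),p,R),delta(*target(-41,26),p,R))"
```

```text
{'tag': 'air', 't': 38.25, 'th': -40.87, 'Ft': -0.01, 'Fr': -0.03, 'My': 0.67, 'r': 25.64, 'lat': -0.19}
85.19912147780566 [-0.    0.01 -4.94  0.04 -0.13  0.06] [-0.01  0.01 -0.04  0.04 -0.13  0.06]
```

>>> apply_moves --plan '[[[0, 0, 0, 0, 0, 0, -1], [0, 0, 0, 0, 0, 0, -1], [0, 0, 0, 0, 0, 0, -1], [0, 0, 0, 0, 0, 0, -1], [0, 0, 0, 0, 0, 0, -1], [0, 0, 0, 0, 0, 0, -1], [0, 0, 0, 0, 0, 0, -1]]]'

```text
clock: 38.95
tool_pos: [458.0, 284.9, 115.2]
orientation: [-180.0, 41.1, -159.7]
ft_force: [-8.2, -4.6, 12.6]
opening: 20.8
gripper_force: 58.1
```

```bash
python3 -c "
from h import *
log('grip4');rep()"
```

```text
{'tag': 'grip4', 't': 38.95, 'th': -41.07, 'Ft': 1.32, 'Fr': 15.6, 'My': 0.59, 'r': 26.68, 'lat': 0.16}
t 38.95 th -40.73 r 26.7 off -0.1 tilt -41.07 F [-8.2 -4.6 12.6] T [-0.36  0.49 -0.27] My 0.586 rxF 0.033 sum 0.619 open 20.806846381475886 g 58.05948615074158 j [ 27.   4. -65. -19.  -4.   5.]
```

>>> apply_moves --plan '[[[-0.069, 0, 0.001, 0, 1.5, 0, -1], [-0.139, 0, 0.004, 0, 3, 0, -1], [-0.208, 0, 0.008, 0, 4.5, 0, -1], [-0.277, 0, 0.015, 0, 6, 0, -1], [-0.346, 0, 0.023, 0, 7.5, 0, -1]]]'

```text
clock: 39.45
tool_pos: [460.3, 285.7, 117.3]
orientation: [-180.0, 33.5, -159.7]
ft_force: [-7.4, -3.1, 9.3]
opening: 20.7
gripper_force: 59.2
```

```bash
python3 -c "
from h import *
log('p4')"
```

```text
{'tag': 'p4', 't': 39.45, 'th': -33.48, 'Ft': -1.57, 'Fr': 12.16, 'My': 0.69, 'r': 26.82, 'lat': -0.2}
```

>>> apply_moves --plan '[[[-0.069, 0, 0.001, 0, 1.5, 0, -1], [-0.139, 0, 0.004, 0, 3, 0, -1], [-0.208, 0, 0.008, 0, 4.5, 0, -1], [-0.277, 0, 0.015, 0, 6, 0, -1], [-0.346, 0, 0.023, 0, 7.5, 0, -1]]]'

```text
clock: 39.95
tool_pos: [463.3, 286.8, 119.2]
orientation: [-180.0, 26.0, -159.7]
ft_force: [-7.1, -3.9, 11.8]
opening: 20.5
gripper_force: 59.5
```

```bash
python3 -c "
from h import *
log('p4')"
```

```text
{'tag': 'p4', 't': 39.95, 'th': -25.98, 'Ft': -2.08, 'Fr': 14.09, 'My': 0.93, 'r': 26.93, 'lat': -0.0}
```

>>> apply_moves --plan '[[[-0.069, 0, 0.001, 0, 1.5, 0, -1], [-0.139, 0, 0.004, 0, 3, 0, -1], [-0.208, 0, 0.008, 0, 4.5, 0, -1], [-0.277, 0, 0.015, 0, 6, 0, -1], [-0.346, 0, 0.023, 0, 7.5, 0, -1]]]'

```text
clock: 40.45
tool_pos: [466.3, 287.9, 120.7]
orientation: [-180.0, 18.5, -159.7]
ft_force: [-6.9, -4.2, 13.2]
opening: 20.4
gripper_force: 59.5
```

```bash
python3 -c "
from h import *
log('p4')"
```

```text
{'tag': 'p4', 't': 40.45, 'th': -18.49, 'Ft': -3.28, 'Fr': 15.04, 'My': 0.97, 'r': 27.09, 'lat': 0.05}
```

>>> apply_moves --plan '[[[-0.069, 0, 0.001, 0, 1.5, 0, -1], [-0.139, 0, 0.004, 0, 3, 0, -1], [-0.208, 0, 0.008, 0, 4.5, 0, -1], [-0.277, 0, 0.015, 0, 6, 0, -1], [-0.346, 0, 0.023, 0, 7.5, 0, -1]]]'

```text
clock: 40.95
tool_pos: [469.6, 289.0, 121.8]
orientation: [-180.0, 11.0, -159.7]
ft_force: [-6.5, -5.1, 14.4]
opening: 20.4
gripper_force: 59.5
```

```bash
python3 -c "
from h import *
log('p4')"
```

```text
{'tag': 'p4', 't': 40.95, 'th': -11.0, 'Ft': -4.99, 'Fr': 15.61, 'My': 1.02, 'r': 27.25, 'lat': 0.15}
```

>>> apply_moves --plan '[[[-0.069, 0, 0.001, 0, 1.5, 0, -1], [-0.139, 0, 0.004, 0, 3, 0, -1], [-0.208, 0, 0.008, 0, 4.5, 0, -1], [-0.277, 0, 0.015, 0, 6, 0, -1], [-0.346, 0, 0.023, 0, 7.5, 0, -1]]]'

```text
clock: 41.45
tool_pos: [472.9, 290.2, 122.3]
orientation: [-180.0, 3.5, -159.7]
ft_force: [-5.1, -4.6, 13.8]
opening: 20.3
gripper_force: 59.4
```

```bash
python3 -c "
from h import *
log('p4')"
```

```text
{'tag': 'p4', 't': 41.45, 'th': -3.49, 'Ft': -5.49, 'Fr': 14.18, 'My': 0.94, 'r': 27.36, 'lat': 0.07}
```

>>> apply_moves --plan '[[[-0.069, 0, 0.001, 0, 1.5, 0, -1], [-0.139, 0, 0.004, 0, 3, 0, -1], [-0.208, 0, 0.008, 0, 4.5, 0, -1], [-0.277, 0, 0.015, 0, 6, 0, -1], [-0.346, 0, 0.023, 0, 7.5, 0, -1]]]'

```text
clock: 41.95
tool_pos: [476.3, 291.4, 122.5]
orientation: [-180.0, -4.0, -159.7]
ft_force: [-2.4, -4.2, 13.7]
opening: 20.2
gripper_force: 59.4
```

```bash
python3 -c "
from h import *
log('p4')"
```

```text
{'tag': 'p4', 't': 41.95, 'th': 3.99, 'Ft': -4.6, 'Fr': 13.4, 'My': 0.91, 'r': 27.56, 'lat': 0.09}
```

>>> apply_moves --plan '[[[-0.069, 0, 0.001, 0, 1.5, 0, -1], [-0.139, 0, 0.004, 0, 3, 0, -1], [-0.208, 0, 0.008, 0, 4.5, 0, -1], [-0.277, 0, 0.015, 0, 6, 0, -1], [-0.346, 0, 0.023, 0, 7.5, 0, -1]]]'

```text
clock: 42.45
tool_pos: [479.6, 292.6, 122.1]
orientation: [-180.0, -11.5, -159.7]
ft_force: [-2.5, -3.9, 15.5]
opening: 20.7
gripper_force: 59.3
```

```bash
python3 -c "
from h import *
log('p4')"
```

```text
{'tag': 'p4', 't': 42.45, 'th': 11.49, 'Ft': -6.72, 'Fr': 14.47, 'My': 0.86, 'r': 27.67, 'lat': -0.03}
```

>>> apply_moves --plan '[[[-0.069, 0, 0.001, 0, 1.5, 0, -1], [-0.139, 0, 0.004, 0, 3, 0, -1], [-0.208, 0, 0.008, 0, 4.5, 0, -1], [-0.277, 0, 0.015, 0, 6, 0, -1], [-0.346, 0, 0.023, 0, 7.5, 0, -1]]]'

```text
clock: 42.95
tool_pos: [482.8, 293.7, 121.4]
orientation: [-180.0, -19.0, -159.7]
ft_force: [0.1, -4.0, 15.0]
opening: 20.6
gripper_force: 59.3
```

```bash
python3 -c "
from h import *
log('p4');rep()"; sed -i 's/^th,s,rot/rows+=[(e,{"p4":1,"m4":-1}[e["tag"]],e["th"]+206) for e in L if e["tag"] in("p4","m4")]\nth,s,rot/' fit.py; python3 fit.py | sed -n '1,2p;26,80p'
```

```text
{'tag': 'p4', 't': 42.95, 'th': 18.98, 'Ft': -6.11, 'Fr': 13.74, 'My': 0.72, 'r': 27.83, 'lat': -0.11}
t 42.95 th 18.75 r 27.8 off -0.4 tilt 18.98 F [ 0.1 -4.  15. ] T [-0.49  0.59 -0.06] My 0.723 rxF -0.169 sum 0.555 open 20.627793922481466 g 59.33593690395355 j [23. 42. 16. 83.  1.  3.]
13.67 [0.267 0.356] heavy@rot0 339.7 +- 5.4 D+- 0.008
13.67 [0.267 0.356] heavy@rot0 339.7 +- 5.4 D+- 0.008
 [ 1.0486e+02  1.0000e+00  4.6000e-01]
 [ 1.1254e+02  1.0000e+00  4.5000e-01]
 [ 1.2004e+02  1.0000e+00  2.7000e-01]
 [ 1.2753e+02  1.0000e+00  4.0000e-01]
 [ 1.3503e+02  1.0000e+00  4.2000e-01]
 [ 1.4253e+02  1.0000e+00  3.5000e-01]
 [ 1.5002e+02  1.0000e+00  2.3000e-01]
 [ 1.5752e+02  1.0000e+00  4.9000e-01]
 [ 1.6501e+02  1.0000e+00  2.1000e-01]
 [ 1.7252e+02  1.0000e+00  1.6000e-01]
 [ 1.8002e+02  1.0000e+00  3.7000e-01]
 [ 1.8751e+02  1.0000e+00  2.1000e-01]
 [ 1.9500e+02  1.0000e+00 -8.0000e-02]
 [ 2.0251e+02  1.0000e+00 -1.7000e-01]
 [ 2.0999e+02  1.0000e+00  1.7000e-01]
 [ 2.1749e+02  1.0000e+00 -3.2000e-01]
 [ 2.2498e+02  1.0000e+00 -1.7000e-01]]
```

>>> apply_moves --plan '[[[0.049, 0, 0, 0, -1, 0, -1], [0.097, 0, 0.002, 0, -2, 0, -1], [0.146, 0, 0.004, 0, -3, 0, -1], [0.194, 0, 0.007, 0, -4, 0, -1], [0.242, 0, 0.011, 0, -5, 0, -1]]]'

```text
clock: 43.45
tool_pos: [481.5, 293.3, 121.7]
orientation: [-180.0, -13.8, -159.7]
ft_force: [3.4, -1.6, 11.4]
opening: 20.3
gripper_force: 59.2
```

```bash
python3 -c "
from h import *
log('rev')"
```

```text
{'tag': 'rev', 't': 43.45, 'th': 13.77, 'Ft': -0.13, 'Fr': 11.74, 'My': 0.22, 'r': 27.76, 'lat': 1.01}
```

>>> apply_moves --plan '[[[0.049, 0, 0, 0, -1, 0, -1], [0.097, 0, 0.002, 0, -2, 0, -1], [0.146, 0, 0.004, 0, -3, 0, -1], [0.194, 0, 0.007, 0, -4, 0, -1], [0.242, 0, 0.011, 0, -5, 0, -1]]]'

```text
clock: 43.95
tool_pos: [479.3, 292.5, 122.2]
orientation: [-180.0, -8.8, -159.7]
ft_force: [1.6, -1.7, 10.6]
opening: 20.1
gripper_force: 59.1
```

```bash
python3 -c "
from h import *
log('m4')"
```

```text
{'tag': 'm4', 't': 43.95, 'th': 8.78, 'Ft': -0.71, 'Fr': 10.58, 'My': 0.24, 'r': 27.66, 'lat': 0.98}
```

>>> apply_moves --plan '[[[0.049, 0, 0, 0, -1, 0, -1], [0.097, 0, 0.002, 0, -2, 0, -1], [0.146, 0, 0.004, 0, -3, 0, -1], [0.194, 0, 0.007, 0, -4, 0, -1], [0.242, 0, 0.011, 0, -5, 0, -1]]]'

```text
clock: 44.45
tool_pos: [477.1, 291.7, 122.4]
orientation: [-180.0, -3.8, -159.7]
ft_force: [2.1, -2.1, 10.4]
opening: 20.6
gripper_force: 59.0
```

```bash
python3 -c "
from h import *
log('m4')"
```

```text
{'tag': 'm4', 't': 44.45, 'th': 3.78, 'Ft': 0.52, 'Fr': 10.44, 'My': 0.2, 'r': 27.56, 'lat': 1.02}
```

>>> apply_moves --plan '[[[0.049, 0, 0, 0, -1, 0, -1], [0.097, 0, 0.002, 0, -2, 0, -1], [0.146, 0, 0.004, 0, -3, 0, -1], [0.194, 0, 0.007, 0, -4, 0, -1], [0.242, 0, 0.011, 0, -5, 0, -1]]]'

```text
clock: 44.95
tool_pos: [474.8, 290.9, 122.5]
orientation: [-180.0, 1.2, -159.7]
ft_force: [1.6, -3.0, 10.4]
opening: 20.5
gripper_force: 58.9
```

```bash
python3 -c "
from h import *
log('m4')"
```

```text
{'tag': 'm4', 't': 44.95, 'th': -1.22, 'Ft': 0.7, 'Fr': 10.4, 'My': 0.19, 'r': 27.46, 'lat': 1.03}
```

>>> apply_moves --plan '[[[0.049, 0, 0, 0, -1, 0, -1], [0.097, 0, 0.002, 0, -2, 0, -1], [0.146, 0, 0.004, 0, -3, 0, -1], [0.194, 0, 0.007, 0, -4, 0, -1], [0.242, 0, 0.011, 0, -5, 0, -1]]]'

```text
clock: 45.45
tool_pos: [472.5, 290.1, 122.3]
orientation: [-180.0, 6.2, -159.7]
ft_force: [0.7, -1.5, 9.1]
opening: 20.1
gripper_force: 58.8
```

```bash
python3 -c "
from h import *
log('m4');rep()"; python3 fit.py | sed -n '1,2p;35,80p'
```

```text
{'tag': 'm4', 't': 45.45, 'th': -6.22, 'Ft': 1.11, 'Fr': 9.03, 'My': 0.15, 'r': 27.33, 'lat': 1.0}
t 45.45 th -4.13 r 27.3 off -0.2 tilt -6.22 F [ 0.7 -1.5  9.1] T [-0.29  0.06 -0.21] My 0.154 rxF 0.021 sum 0.175 open 20.147829219157988 g 58.821911215782166 j [ 24.  18. -20.  45.  -0.   4.]
14.29 [0.267 0.356] heavy@rot0 341.2 +- 5.0 D+- 0.008
14.29 [0.267 0.356] heavy@rot0 341.2 +- 5.0 D+- 0.008
 [ 1.7252e+02  1.0000e+00  1.6000e-01]
 [ 1.8002e+02  1.0000e+00  3.7000e-01]
 [ 1.8751e+02  1.0000e+00  2.1000e-01]
 [ 1.9500e+02  1.0000e+00 -8.0000e-02]
 [ 2.0251e+02  1.0000e+00 -1.7000e-01]
 [ 2.0999e+02  1.0000e+00  1.7000e-01]
 [ 2.1749e+02  1.0000e+00 -3.2000e-01]
 [ 2.2498e+02  1.0000e+00 -1.7000e-01]
 [ 2.1478e+02 -1.0000e+00 -2.3000e-01]
 [ 2.0978e+02 -1.0000e+00 -2.0000e-02]
 [ 2.0478e+02 -1.0000e+00 -8.0000e-02]
 [ 1.9978e+02 -1.0000e+00 -8.0000e-02]]
```

>>> apply_moves --plan '[[[0.049, 0, 0, 0, -1, 0, -1], [0.097, 0, 0.002, 0, -2, 0, -1], [0.097, 0, 0.002, 0, -2, 0, -1], [0.097, 0, 0.002, 0, -2, 0, -1], [0.097, 0, 0.002, 0, -2, 0, -1], [0.097, 0, 0.002, 0, -2, 0, -1], [0.097, 0, 0.002, 0, -2, 0, -1], [0.097, 0, 0.002, 0, -2, 0, -1]]]'

```text
clock: 46.25
tool_pos: [471.3, 289.6, 122.1]
orientation: [-180.0, 8.1, -159.7]
ft_force: [-0.8, -2.8, 10.6]
opening: 20.8
gripper_force: 59.6
```

```bash
python3 -c "
from h import *
rep();print(env.get_obs()['joint_vel'].round(2));print(env.job_done())"
```

```text
t 46.25 th -7.01 r 27.3 off -0.3 tilt -8.14 F [-0.8 -2.8 10.6] T [-0.39  0.23 -0.28] My 0.352 rxF -0.011 sum 0.341 open 20.765929118377255 g 59.55161511898041 j [ 24.  17. -23.  42.  -1.   4.]
[ 0.03  0.07  0.01 -0.03  0.04  0.02]
the job is handed in; nothing more can be done
None
```

I handed the job in at 46 s with the rotor turned about 198° from its start. The torque fit puts the heavy side at the bottom at 199° ± 5°. The rotor was at rest and the gripper was still holding the rim at about 60 N; the hand-in gave no verdict.

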